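Load the stack-drilling jig

TASK

Load the drilling jig: first pile all the aluminium blanks squarely on top of one another, lying lengthwise in the marked lane with their ends flush against the green stop. Then stand all the blue packing blocks upright in the lane behind the pile, one after another, each pushed flush against its neighbour so that no gap is left, with the red jaw still clear of them; only then slide the jaw up until it touches the last block. Leave the jar, the screwdriver and the hammer alone.

Things in the scene. Friction and masses are not known exactly. Their poses are not given: they have to be found in the camera images.
- jig: drilling jig: dark steel bed plate 350 x 120 x 12 mm fixed flat on the bench, origin at the centre of its underside. Its x axis runs along the lane from the green fixed stop towards the red sliding jaw, its y axis across the lane, z up. A light grey lane 50 mm wide, edged by two thin yellow lines, runs along the middle of the bed
- stop_foot (a point): point on the bed's top surface, in the middle of the lane, at the foot of the fixed stop's flat upright face (axes as the jig's: x points from the stop along the lane to the jaw). The green stop is a block 70 mm wide, 25 mm thick, 60 mm high above the bed, and stands behind this point
- jaw (a joint): travel of the red sliding jaw along the lane: 0 = fully back, 265 mm from the stop's face; grows to at most 0.095 m as the jaw comes towards the stop. It slides freely with about 2.5 N of friction and stays where it is left
- jaw_face (a point): middle of the lower edge of the jaw's flat face (the side towards the stop), at the height of the bed's top surface; moves with the jaw. The jaw is a red block 30 mm along the lane, 70 mm wide, 40 mm high above the bed
- jaw_grip (a point): point in the black upright rib on top of the jaw, 64 mm above the bed, 15 mm behind the jaw's face. The rib is 14 mm thick across the lane, 30 mm long along it, from 40 to 76 mm above the bed: pinch it across the lane from above
- blank1: bare aluminium blank, a flat plate 80 mm (its x) x 50 mm (its y) x 10 mm thick, about 0.11 kg, two dark round marks on top; origin at the centre of its underside. All blanks are alike; three or four are present
- blank2: bare aluminium blank, a flat plate 80 mm (its x) x 50 mm (its y) x 10 mm thick, about 0.11 kg, two dark round marks on top; origin at the centre of its underside. All blanks are alike; three or four are present
- blank3: bare aluminium blank, a flat plate 80 mm (its x) x 50 mm (its y) x 10 mm thick, about 0.11 kg, two dark round marks on top; origin at the centre of its underside. All blanks are alike; three or four are present
- blank4: bare aluminium blank, a flat plate 80 mm (its x) x 50 mm (its y) x 10 mm thick, about 0.11 kg, two dark round marks on top; origin at the centre of its underside. All blanks are alike; three or four are present
- block1: blue packing block, 50 x 50 mm, 45 mm high, about 0.2 to 0.4 kg, one dark round mark on top; origin at the centre of its underside. All blocks are alike; two or three are present
- block2: blue packing block, 50 x 50 mm, 45 mm high, about 0.2 to 0.4 kg, one dark round mark on top; origin at the centre of its underside. All blocks are alike; two or three are present
- block3: blue packing block, 50 x 50 mm, 45 mm high, about 0.2 to 0.4 kg, one dark round mark on top; origin at the centre of its underside. All blocks are alike; two or three are present
- flux_jar: white jar with an orange cap, 64 mm across and 75 mm high, origin at the centre of its underside; not part of the job
- driver: screwdriver with an orange handle lying on the bench; not part of the job
- mallet: hammer lying on the bench; not part of the job
Things that resemble listed ones, but are neither listed nor needed, are in the scene too. Leave any turquoise look-alike of the block1 alone.

How it is judged:
By the outcome, as a careful person would: the job done as asked, in the order asked, and still so for the second after the job is handed in, with the robot touching nothing.
Of blank1, blank2, blank3, blank4 only 3 to 4 are there at a start; the rules pass over those that are not, and their reading is None.
Of block1, block2, block3 only 2 to 3 are there at a start; the rules pass over those that are not, and their reading is None.
At some moment in a run one of block1, block2, block3 may be knocked a few centimetres aside while the robot is not near it.
It also fails if it takes over 210 s, if anything falls off the work surface, if the arm or the gripper's body presses on something with over 40 N, if the wrist force passes 120 N, or if a joint passes its speed limit or range.

ROBOT

A 6-joint arm with a two-finger parallel gripper is mounted at the origin on the work surface. World frame = base frame: x ahead of the robot, y to its left, z up, the work surface at z = 0. Lengths are in m, angles in rad, forces in N, time in s.
With the tool pointing down it reaches from about 0.35 to 0.975 m from the base axis. Payload 4.9 kg.
Tool frame: the origin (TCP) lies at the very end of the fingers, on their centre line; the grasp point (between the pads) lies 19 mm behind it; z points along the fingers, y is the line along which they close (so a half turn about z gives the same grasp; the last joint's range is limited). The gripper opens to 85 mm and grips with 20 to 120 N. Pads are 22 mm wide; open, the fingers measure 114 mm over their backs; the gripper's body (76 mm by 85 mm) begins 54 mm behind the grasp point. The pads swing forward as they close: fully open they stand 13 mm farther back than shut.
Start: joints at [-1.453, 0.053, 1.613, -0, 1.476, -0.119], TCP at [0.147, -0.608, 0.201] pointing down, gripper open.
Joint ranges: [-3.01, 3.01], [-1.01, 2.22], [0.06, 2.58], [-1.02, 4.17], [0.09, 2.62], [-3.14, 3.14]. Speed limits (rad/s): [2.57, 2.57, 3.14, 3.14, 3.14, 3.14].

INTERFACE

Orientations are given as a unit quaternion [w, x, y, z].
In Python, from plant import monitor, vision, manip gives the robot as it stands. The module is installed in compiled form; this text tells all that it offers.
- The arm moves only by the tool arm_command, never from a script. Its argument "rows" is a list of rows, each a list of 3 entries, a list of its own where there are three numbers: the finger opening in mm, from 0 to 85.4, then the shift along the world's x, y, z in units of 30 cm (1.0 is 30 cm), then the turn, a rotation vector about the world's x, y, z in units of pi/2 rad (1.0 is pi/2 rad). In form: [[claw, [x, y, z], [wx, wy, wz]], ...]. A call has 1 to 12 rows; each row is the pose to reach, as a shift and turn from the pose commanded when the call began; what a row does not reach only later rows make up. A row lasts 1/12 s, in which the tool goes at most 41.7 mm and 7.16 degrees, less where a joint would pass 70% of its speed; a pose out of reach is approached as far as the arm can. A call with a number of a shift or a turn outside -1 to 1 is refused whole. A call with a gripper value outside its range is refused whole. The fingers move at their own pace and stop on an object; the grip force is fixed at half the most. Time passes only in rows, so rows that repeat a pose let the fingers close. It gives the time, the measured TCP pose, the force, the opening and the grip force at its end, in the units of the state.
- monitor.state(): the state, without advancing time (a new reading comes with each control period).
- vision.grab_frame(name): name is "scene" or "top" or "wrist"; returns a dict with "color" (384x512x3 uint8, red, green, blue), "z_map" (384x512 float32, m along the optical axis (not along the pixel's ray), 0 where there is no reading), "mtx" (3x3 intrinsics, pixels), "R" (3x3) and "t" (3): a world point X has camera coordinates R X + t. Camera axes: x right, y down, z forward; pixel columns grow to the right and rows downward; lengths in m; the calibration is good to about 2 mm. A picture is of the moment at which its call begins.
- manip.job_done(): hands the job in; it is judged then, once.
The state is a dict: "time": time; "joint_pos": joint angles; "joint_vel": joint speeds; "joint_efforts": joint torques, N m; "tool_pos": TCP position; "tool_rot": TCP orientation; "contact_force": force on the tool from outside, world axes, zero at the start; "ft_torque": the same for the moment, N m; "gripper_width": opening from 0.0 (shut) to 1.0 (fully open); "grasp_force": force on a finger pad.
Only numpy, scipy, OpenCV 4.12 (cv2) and the standard library are available. Lean on these libraries where they do the work, as an engineer would, in place of code of your own. Each camera call takes 0.05 s, during which the arm holds its last target. There are 200 camera calls.

## Working session

There is one attempt and no reset: what is moved stays moved. The work goes in short steps, Python scripts to look and compute and a tool call to move; the robot and the scene stay as the last step left them, time stands still between calls to the robot, and variables do not carry over. Pictures are saved under pics/ and viewed, at most 14 in all, crops included, and the job is handed in when it is done.

Besides the shell and the picture viewer there is one more tool, called after "Request:" as a command line: name --argument value ..., lists and objects as JSON in quotes. arm_command: Moves the arm, as the interface text tells. Shifts and turns lie within -1 to 1; 1 stands for 30 cm of shift or pi/2 rad of turn. Its arguments: {"type":"object","properties":{"rows":{"type":"array"}},"required":["rows"]}

```bash
mkdir -p pics; cat > h.py <<'E'
import numpy as np, cv2
from plant import monitor, vision, manip
def grab(n): return vision.grab_frame(n)
def pts(f):
    z=f["z_map"]; v,u=np.mgrid[:z.shape[0],:z.shape[1]]
    K=f["mtx"]; c=np.stack([(u-K[0,2])/K[0,0]*z,(v-K[1,2])/K[1,1]*z,z],-1)
    return (c-f["t"])@f["R"]   # R^T (c-t)
def ray(f,u,v,h):
    d=f["R"].T@np.linalg.solve(f["mtx"],np.array([u,v,1.])); o=-f["R"].T@f["t"]
    return o+d*(h-o[2])/d[2]
def save(n,img,s=1):
    cv2.imwrite("pics/"+n,cv2.resize(cv2.cvtColor(img,cv2.COLOR_RGB2BGR),None,fx=s,fy=s,interpolation=cv2.INTER_CUBIC))
E
python3 - <<'E'
from h import *
for n in("top","scene"):
    f=grab(n); np.savez(n+"0.npz",**f); save(n+"0.png",f["color"],1.5)
    print(n,f["mtx"].round(1).tolist(),(-f["R"].T@f["t"]).round(3),f["R"].round(2).tolist())
s=monitor.state();print({k:np.round(v,3).tolist() for k,v in s.items()})
E
```

```text
top [[383.4, 0.0, 256.2], [0.0, 383.4, 191.0], [0.0, 0.0, 1.0]] [ 0.474 -0.045  1.145] [[0.01, -1.0, -0.01], [-0.99, -0.01, -0.11], [0.11, 0.01, -0.99]]
scene [[409.9, 0.0, 263.4], [0.0, 409.9, 188.5], [0.0, 0.0, 1.0]] [ 1.017 -0.63   0.789] [[0.79, 0.61, 0.02], [0.43, -0.54, -0.72], [-0.43, 0.58, -0.7]]
{'time': 0.1, 'joint_pos': [-1.453, 0.053, 1.614, -0.0, 1.476, -0.119], 'joint_vel': [-0.001, -0.001, -0.002, 0.0, 0.0, 0.0], 'joint_efforts': [-0.0, -39.49, -37.136, -0.0, 0.004, 0.0], 'tool_pos': [0.147, -0.607, 0.2], 'tool_rot': [-0.001, 0.993, 0.118, -0.0], 'contact_force': [0.405, -0.718, -0.223], 'ft_torque': [-0.017, -0.012, -0.054], 'grasp_force': 0.0, 'gripper_width': 1.003}
```

View pics/top0.png

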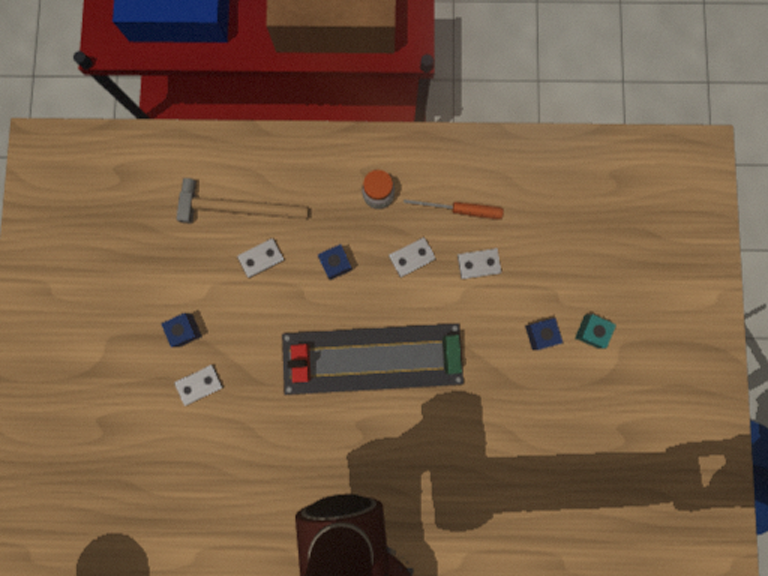

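View pics/scene0.png

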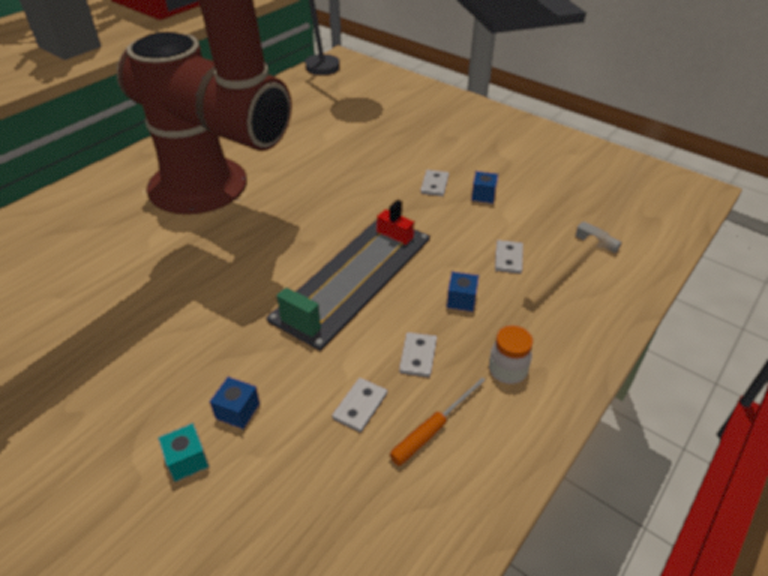

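The top view (1.5x pixels) shows four blanks at (261,258), (412,256), (480,264) and (199,385). There are three dark-blue blocks at (337,261), (181,330) and (545,333). The jig is centred at (372,358), with the stop on the right at (453,355) and the jaw on the left at (299,363). A fourth cube at (597,331) is turquoise, which makes it the look-alike, so I leave it alone. I'll measure next and confirm the cube identities in one crop.

```bash
cat >> h.py <<'E'
MASK={'blank':((0,0,140),(180,45,255)),'blue':((105,120,40),(125,255,255)),'green':((55,60,30),(85,255,160)),'red':((0,170,90),(4,255,255)),'yellow':((18,90,90),(30,255,255)),'mark':((0,0,0),(180,255,70)),'turq':((84,100,60),(98,255,255))}
def cont(f,k,amin=60,amax=5000):
    hsv=cv2.cvtColor(f["color"],cv2.COLOR_RGB2HSV); m=cv2.inRange(hsv,*map(np.array,MASK[k]))
    cs=cv2.findContours(m,cv2.RETR_EXTERNAL,cv2.CHAIN_APPROX_NONE)[0]
    return [c for c in cs if amin<cv2.contourArea(c)<amax]
def rect(f,c,h):
    P=np.array([ray(f,u,v,h)[:2] for u,v in c[:,0,:].astype(float)])
    (x,y),(a,b),t=cv2.minAreaRect(P.astype(np.float32)*1000)
    if a<b: a,b,t=b,a,t+90
    return x/1000,y/1000,a,b,(t+90)%180-90   # long-side angle, deg
def tri(f,p,g,q):
    A=[];B=[]
    for F,(u,v) in((f,p),(g,q)):
        d=F["R"].T@np.linalg.solve(F["mtx"],np.array([u,v,1.]));d/=np.linalg.norm(d);o=-F["R"].T@F["t"]
        M=np.eye(3)-np.outer(d,d);A.append(M);B.append(M@o)
    return np.linalg.solve(sum(A),sum(B))
E
python3 - <<'E'
from h import *
f=dict(np.load("top0.npz"));g=dict(np.load("scene0.npz"))
P=pts(f)
for k,h in(('blank',.01),('blue',.045),('turq',.045),('green',.07),('red',.05)):
    for n,F in(("top",f),("scn",g)):
        Q=pts(F)
        for c in cont(F,k):
            M=cv2.moments(c);u,v=M['m10']/M['m00'],M['m01']/M['m00']
            r=rect(F,c,h)
            if -.8<r[1]<.6 and .3<r[0]<1: print(k,n,(round(u),round(v)),np.round(r,3),"depthz",round(float(Q[int(v),int(u),2]),3))
# bed & lane from depth
for u,v in((260,240),(240,241),(300,228),(302,236),(199,243),(193,243),(290,237)): print(u,v,P[v,u].round(3))
c=np.hstack([f["color"][195:250,100:160],f["color"][195:250,345:425]]);save("crop.png",c,4)
E
```

```text
blank top (132, 256) [  0.406   0.325  77.996  50.885 -63.473] depthz 0.01
blank top (503, 190) [  0.602  -0.768 163.212  50.517  -3.271] depthz -0.745
blank top (319, 175) [  0.653  -0.226  77.908  48.119 -80.694] depthz 0.013
blank top (173, 171) [  0.66    0.213  77.15   46.442 -61.655] depthz 0.008
blank top (274, 171) [  0.666  -0.091  79.373  47.217 -62.569] depthz 0.009
blank top (503, 135) [  0.774  -0.773 165.133  60.312  -3.554] depthz -0.755
blank top (497, 78) [  0.952  -0.757 163.739 113.492  -3.554] depthz -0.742
blank top (428, 70) [  0.988  -0.58  104.085  80.462  88.02 ] depthz -0.745
blank top (387, 68) [  0.991  -0.435 168.098  83.813 -89.415] depthz -0.748
blank top (345, 61) [  0.991  -0.299  88.796  80.64  -89.415] depthz -0.75
blank scn (406, 279) [ 9.6200e-01 -1.7000e-02  3.4376e+01  2.0505e+01 -4.8783e+01] depthz -0.749
blank scn (239, 268) [  0.652  -0.224  79.056  48.613 -80.82 ] depthz 0.011
blank scn (279, 235) [  0.664  -0.09   79.02   48.994 -61.759] depthz 0.011
blank scn (339, 170) [  0.658   0.214  77.787  46.43  -60.81 ] depthz 0.008
blank scn (289,
[... 774 characters left out ...]
9.314 53.044 67.226] depthz 0.041
green scn (199, 208) [  0.491  -0.182 107.095  61.631 -41.818] depthz 0.061
red top (199, 249) [  0.431   0.121  28.335  27.113 -82.195] depthz 0.048
red top (199, 234) [  0.474   0.124  30.3    25.601 -82.175] depthz 0.05
red top (192, 75) [ 9.46000e-01  1.64000e-01  5.12254e+02  3.12130e+01 -8.98270e+01] depthz -0.578
red top (101, 61) [ 0.981  0.429 72.054 52.916  0.581] depthz -0.592
red scn (263, 151) [ 0.463  0.107 86.698 63.584  3.043] depthz 0.04
260 240 [ 0.459 -0.05   0.011]
240 241 [0.455 0.009 0.011]
300 228 [ 0.494 -0.161  0.073]
302 236 [ 0.472 -0.166  0.072]
199 243 [0.45  0.117 0.09 ]
193 243 [0.45  0.133 0.088]
290 237 [ 0.469 -0.138  0.012]
```

View pics/crop.png

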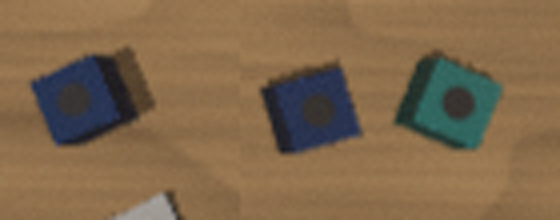

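The crop shows two dark-blue cubes, at crop pixels (75,100) and (318,110), and a plainly turquoise one at (458,102). So the three blue cubes are block1 to block3. Heights from the two views agree with the text: blanks 10 mm, blocks 45 mm, bed 12 mm. Next I move over the jig for a close look.

Request:
arm_command --rows '[[85, [0.5, 0.9, 0.5], [0, 0, 0.89]], [85, [0.5, 0.9, 0.5], [0, 0, 0.89]], [85, [0.5, 0.9, 0.5], [0, 0, 0.89]], [85, [0.5, 0.9, 0.5], [0, 0, 0.89]], [85, [0.5, 0.9, 0.5], [0, 0, 0.89]], [85, [0.5, 0.9, 0.5], [0, 0, 0.89]], [85, [0.5, 0.9, 0.5], [0, 0, 0.89]], [85, [0.5, 0.9, 0.5], [0, 0, 0.89]], [85, [0.5, 0.9, 0.5], [0, 0, 0.89]], [85, [0.5, 0.9, 0.5], [0, 0, 0.89]], [85, [0.5, 0.9, 0.5], [0, 0, 0.89]], [85, [0.5, 0.9, 0.5], [0, 0, 0.89]]]'

```text
time: 1.1
tool_pos: [0.2968, -0.337, 0.3511]
tool_rot: [-0.0, 0.683, 0.731, -0.0]
contact_force: [-0.2, -0.2, 0.6]
gripper_width: 0.998
grasp_force: 0.0
```

Request:
arm_command --rows '[[85, [0.56, 1, 0.2], [0, 0, 0]], [85, [0.56, 1, 0.2], [0, 0, 0]], [85, [0.56, 1, 0.2], [0, 0, 0]], [85, [0.56, 1, 0.2], [0, 0, 0]], [85, [0.56, 1, 0.2], [0, 0, 0]], [85, [0.56, 1, 0.2], [0, 0, 0]], [85, [0.56, 1, 0.2], [0, 0, 0]], [85, [0.56, 1, 0.2], [0, 0, 0]], [85, [0.56, 1, 0.2], [0, 0, 0]], [85, [0.56, 1, 0.2], [0, 0, 0]], [85, [0.56, 1, 0.2], [0, 0, 0]]]'

```text
time: 2.02
tool_pos: [0.4647, -0.0372, 0.4107]
tool_rot: [-0.0, 0.684, 0.729, -0.001]
contact_force: [0.6, -0.1, -0.9]
gripper_width: 0.997
grasp_force: 0.0
```

```bash
python3 - <<'E'
from h import *
s=monitor.state();print(s["time"],s["tool_pos"],s["tool_rot"],s["joint_pos"],s["contact_force"])
f=grab("wrist");np.savez("w1.npz",**f);save("w1.png",f["color"],1.5)
print(f["mtx"][0],(-f["R"].T@f["t"]).round(3),f["R"].round(2).tolist())
E
```

```text
2.0167 [ 0.46467896 -0.03724302  0.41070492] [-4.28998718e-04  6.84110623e-01  7.29377942e-01 -5.37825067e-04] [-2.39480215e-01 -3.62104520e-01  1.64166356e+00 -5.37779640e-04
  1.86330951e+00 -3.03663571e-01] [ 0.61675238 -0.06674947 -0.91549   ]
[341.26743829   0.         254.6128577 ] [0.46  0.03  0.584] [[1.0, 0.06, -0.0], [0.06, -0.96, 0.27], [0.02, -0.27, -0.96]]
```

View pics/w1.png

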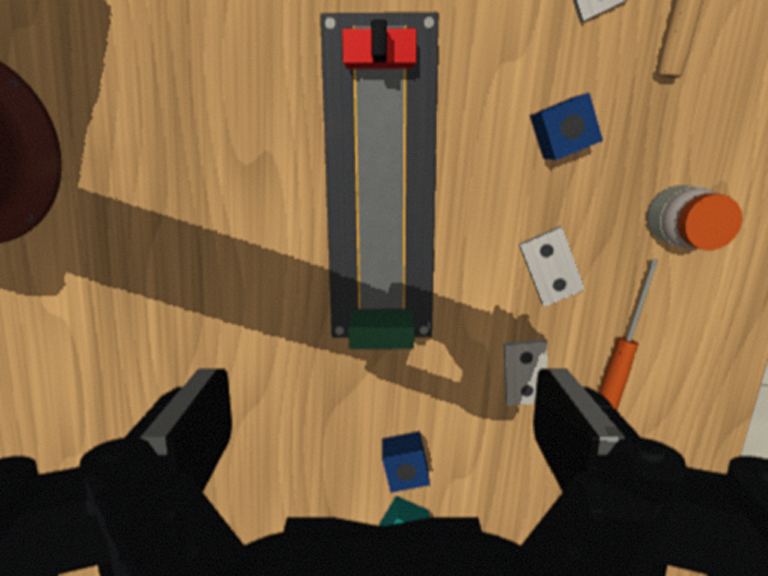

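This shows the jig from above: jaw at (380,45), stop at (381,328), lane between the yellow lines at x of about 355 and 405. The bed bolts sit at its four corners. A blue block is at (405,462), just ahead of the turquoise cube.

```bash
cat > jig.py <<'E'
from h import *
def line(P):
    vx,vy,x,y=cv2.fitLine(np.float32(P)*1000,cv2.DIST_HUBER,0,.01,.01).ravel()
    if vy<0: vx,vy=-vx,-vy
    return np.array([x,y])/1000,np.array([vx,vy])
def jig(f,band):
    hsv=cv2.cvtColor(f["color"],cv2.COLOR_RGB2HSV).astype(int)
    (r0,r1),(c0,c1)=band; L=[];R=[]
    for v in range(r0,r1):
        w=np.clip(hsv[v,c0:c1,1]-90,0,None)*((hsv[v,c0:c1,0]>8)&(hsv[v,c0:c1,0]<35))
        u=np.arange(c0,c1);m=(c0+c1)//2
        for S,k in((L,u<m),(R,u>=m)):
            if w[k].sum()>40: S.append(ray(f,(w[k]*u[k]).sum()/w[k].sum(),v,.012)[:2])
    return line(L),line(R)
E
python3 - <<'E'
from jig import *
f=dict(np.load("w1.npz"))
(a,da),(b,db)=jig(f,((60,180),(232,276)))
ang=lambda d:np.degrees(np.arctan2(d[1],d[0]))
print("lines",a,ang(da),b,ang(db))
n=np.array([-da[1],da[0]]);print("width mm",abs((b-a)@n)*1000)
d=(da+db);d/=np.linalg.norm(d);n=np.array([-d[1],d[0]])
mid=(a@n+b@n)/2
g=[c for c in cont(f,'green',200) if c[:,0,1].mean()<240][0]
T=[]
for u in range(g[:,0,0].min()+4,g[:,0,0].max()-3):
    v=g[g[:,0,0]==u][:,0,1].min(); T.append(ray(f,u,v-.5,.012)[:2])
T=np.array(T); p,dd=line(T);s=np.median(T@d);print("stop face along",s,"tilt",ang(dd)if dd[0]>0 else ang(dd)-180)
foot=d*s+n*mid; print("lane yaw",ang(d),"foot",foot)
for (u,v) in((220,15),(286,15),(226,220),(284,219)):
    w=f["color"][v-4:v+5,u-4:u+5].astype(float).sum(2); w=np.clip(w-w.mean()-30,0,None); yy,xx=np.mgrid[v-4:v+5,u-4:u+5]
    p=ray(f,(w*xx).sum()/w.sum(),(w*yy).sum()/w.sum(),.013)[:2]; print("bolt along",(p-foot)@d,"across",(p-foot)@n,p)
t=dict(np.load("top0.npz"))
(a,da),(b,db)=[x for x in [line([ray(t,u,v,.012)[:2] for u,v in [(0,0)]]+[(0,0)])]*2] if 0 else jig(f,((60,180),(232,276)))
# scene/top check of the stop top & jaw heights: triangulate via marks
for k in('blank',):
    for c in cont(f,k,300):
        M=cv2.moments(c);r=rect(f,c,.01);print(np.round(r,3))
for c in cont(f,'red',100): print('red',np.round(rect(f,c,.052),3))
Q=pts(f)
print("z bed",Q[60:180,245:262,2].mean(),"stop top",Q[222,254],"rib",Q[25,253])
E
```

```text
lines [ 0.43390802 -0.01557112] 94.06252 [ 0.48585576 -0.00269979] 94.09995
width mm 52.729084
stop face along -0.18531818337125536 tilt 3.7038522
lane yaw 94.08124 foot [ 0.47009318 -0.15224727]
bolt along 0.3055335842073877 across 0.049924290253100655 [0.39855037 0.14895837]
bolt along 0.30536013078566876 across -0.049991373741739155 [0.498225   0.15589645]
bolt along -0.02437629709800956 across 0.049997728665896586 [ 0.42195713 -0.18012014]
bolt along -0.02508323360462411 across -0.05204874560886708 [ 0.52379514 -0.17356253]
[  0.943  -0.259 126.715  29.958 -75.025]
[  0.663  -0.089  79.336  49.517 -61.836]
red [  0.472   0.125  28.874  27.327 -86.165]
red [  0.43    0.122  30.134  28.458 -86.326]
z bed 0.01434392186856591 stop top [ 0.47072239 -0.15909942  0.07162394] rib [0.45134933 0.1239919  0.08778634]
```

Lane yaw is 94.08° and the stop foot is at (0.4701, -0.1522), consistent with the bolt pattern. I'll start with the blank at (0.664, -0.090), yaw 118°.

Request:
arm_command --rows '[[85, [0.665, -0.175, -0.6], [0, 0, 0.27]], [85, [0.665, -0.175, -0.6], [0, 0, 0.27]], [85, [0.665, -0.175, -0.6], [0, 0, 0.27]], [85, [0.665, -0.175, -0.6], [0, 0, 0.27]], [85, [0.665, -0.175, -0.6], [0, 0, 0.27]], [85, [0.665, -0.175, -0.6], [0, 0, 0.27]], [85, [0.665, -0.175, -0.95], [0, 0, 0.27]], [85, [0.665, -0.175, -0.95], [0, 0, 0.27]], [85, [0.665, -0.175, -0.95], [0, 0, 0.27]], [85, [0.665, -0.175, -0.95], [0, 0, 0.27]], [85, [0.665, -0.175, -0.95], [0, 0, 0.27]]]'

```text
time: 2.98
tool_pos: [0.6613, -0.0914, 0.1228]
tool_rot: [-0.003, 0.517, 0.856, -0.001]
contact_force: [-0.2, -0.3, 0.3]
gripper_width: 0.997
grasp_force: 0.0
```

```bash
cat >> h.py <<'E'
def yaw(s):
    w,x,y,z=s["tool_rot"]; return np.degrees(2*np.arctan2(y,x))%360
def near(k,h,r=.08):
    s=monitor.state();f=grab("wrist");t=np.array(s["tool_pos"])
    print("t",round(s["time"],2),"tcp",t.round(4),"yaw",round(yaw(s),2),"F",np.round(s["contact_force"],1))
    for c in cont(f,k,150,40000):
        R=rect(f,c,h)
        if np.hypot(R[0]-t[0],R[1]-t[1])<r:
            print(k,np.round(R,4),"-> shift units",np.round(((R[0]-t[0])/.3,(R[1]-t[1])/.3),4),"turn",round(((R[4]-yaw(s)+90)%180-90)/90,4))
    return f,s
E
python3 - <<'E'
from h import *
f,s=near('blank',.01);save("w2.png",f["color"],1.5)
E
```

```text
t 2.98 tcp [ 0.6613 -0.0914  0.1228] yaw 117.79 F [-0.2 -0.3  0.3]
blank [  0.6629  -0.0888  78.307   49.5446 -62.0789] -> shift units [0.0053 0.0088] turn 0.0015
```

View pics/w2.png

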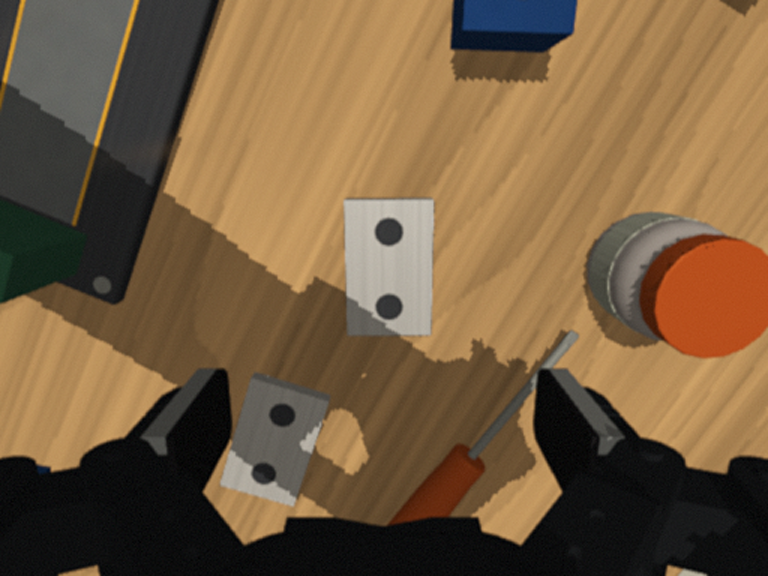

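The blank at (389,267) is centred between the fingers, but part of it is in shadow. I check where the fingertips really are before descending.

```bash
python3 - <<'E'
from h import *
f=grab("wrist");s=monitor.state();Q=pts(f);print(s["tool_pos"])
for u,v in((138,250),(146,250),(148,265),(120,262),(366,250),(372,255),(112,285)): print(u,v,Q[v,u].round(4))
E
```

```text
[ 0.66508247 -0.09157153  0.12931593]
138 250 [ 0.6182 -0.1027  0.1788]
146 250 [ 0.6208 -0.1021  0.1774]
148 265 [ 0.624  -0.108   0.1768]
120 262 [ 0.6155 -0.104   0.189 ]
366 250 [ 0.6958 -0.0616  0.1792]
372 255 [ 0.6961 -0.061   0.1842]
112 285 [ 0.6184 -0.103   0.2039]
```

Request:
arm_command --rows '[[68, [-0.003, 0.005, -0.2], [0, 0, 0]], [68, [-0.003, 0.005, -0.2], [0, 0, 0]], [68, [-0.003, 0.005, -0.38], [0, 0, 0]], [68, [-0.003, 0.005, -0.38], [0, 0, 0]], [68, [-0.003, 0.005, -0.4], [0, 0, 0]], [68, [-0.003, 0.005, -0.4], [0, 0, 0]], [68, [-0.003, 0.005, -0.4], [0, 0, 0]]]'

```text
time: 3.67
tool_pos: [0.6653, -0.0891, 0.0095]
tool_rot: [0.002, 0.515, 0.857, 0.001]
contact_force: [-1.0, -0.5, -0.0]
gripper_width: 0.799
grasp_force: 0.0
```

The depth reading puts the visible fingertip edges about 48 mm above the stated TCP, which contradicts the text. I check that from another camera before going further.

```bash
python3 - <<'E'
from h import *
f=grab("scene");s=monitor.state();print(s["tool_pos"],s["gripper_width"])
uv=f["mtx"]@(f["R"]@np.array(s["tool_pos"])+f["t"]);u,v=(uv[:2]/uv[2]).astype(int);print(u,v)
c=f["color"].copy(); cv2.circle(c,(u,v),2,(255,0,255),-1)
a=c[max(v-75,0):v+45,max(u-80,0):u+80]; w=grab("wrist")["color"][120:384,80:432]
save("s3.png",a,4); save("w3.png",w,2)
E
```

```text
[ 0.66562237 -0.08917967  0.00988823] 0.7947219019020055
279 234
```

View pics/s3.png

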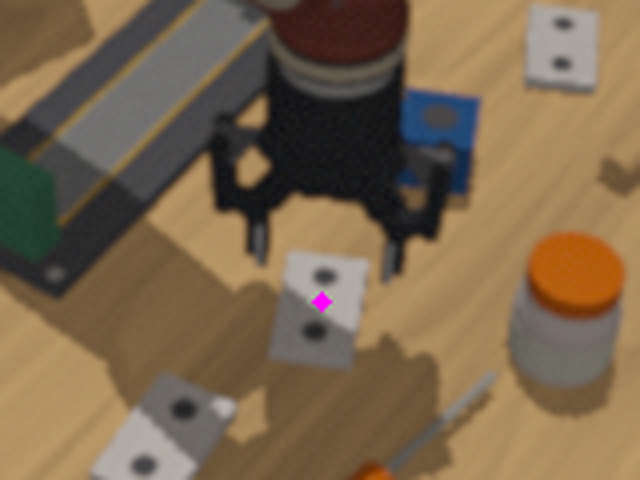

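View pics/w3.png

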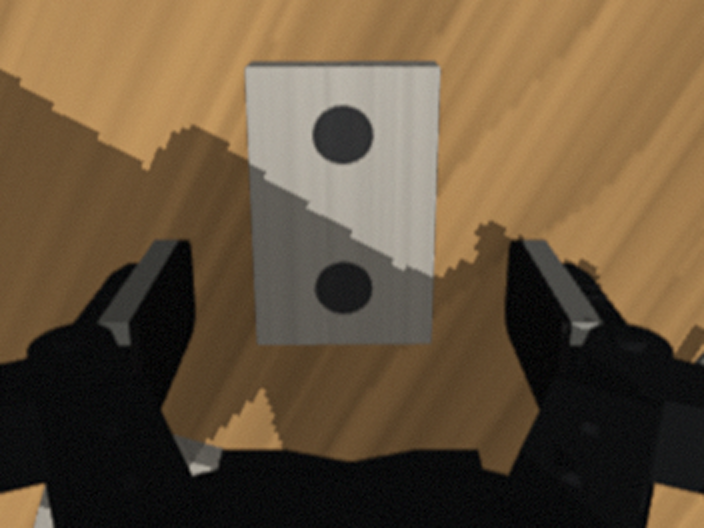

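The scene crop shows the fingertips at (260,262) and (392,278), clearly above the bench on both sides of the blank. The wrist crop shows the blank centred between the pads. I measure the tip heights from depth and triangulation.

```bash
python3 - <<'E'
from h import *
g=grab("scene");f=grab("wrist");G=pts(g);W=pts(f)
u0,v0=279-80,234-75
for x,y in((260,256),(260,262),(258,245),(392,272),(393,278),(394,262)):
    print("scene",x,y,G[v0+y//4,u0+x//4].round(4))
for u,v in((172,241),(174,245),(175,260),(337,241),(340,245)): print("wrist",u,v,W[v,u].round(4))
# two-view triangulation of the tips
print(tri(g,(u0+65,v0+65.5),f,(174,241)),tri(g,(u0+98,v0+70),f,(336,241)))
E
```

```text
scene 260 256 [ 0.6389 -0.1171  0.0596]
scene 260 262 [ 0.6379 -0.1157  0.0541]
scene 258 245 [ 0.6365 -0.118   0.0694]
scene 392 272 [ 0.7051 -0.0757  0.0552]
scene 393 278 [ 0.6835 -0.0368  0.    ]
scene 394 262 [ 0.7042 -0.0757  0.0653]
wrist 172 241 [ 0.6296 -0.0952  0.0525]
wrist 174 245 [ 0.631  -0.098   0.0494]
wrist 175 260 [ 0.6342 -0.1043  0.049 ]
wrist 337 241 [ 0.6897 -0.0635  0.0521]
wrist 340 245 [ 0.6894 -0.0631  0.0571]
[ 0.62962173 -0.10364643  0.03524312] [ 0.69856629 -0.06707284  0.03477995]
```

Both cameras agree that the fingertips are really near z = 0.05, about 40 mm above what the TCP reading implies. A safe test is to lower 9 mm and close. If the text is right, the fingers stop at 50 mm on the blank. If the images are right, they close past it in the air.

Request:
arm_command --rows '[[68, [0, 0, -0.03], [0, 0, 0]], [68, [0, 0, -0.03], [0, 0, 0]], [40, [0, 0, -0.03], [0, 0, 0]], [40, [0, 0, -0.03], [0, 0, 0]], [40, [0, 0, -0.03], [0, 0, 0]], [40, [0, 0, -0.03], [0, 0, 0]], [40, [0, 0, -0.03], [0, 0, 0]], [40, [0, 0, -0.03], [0, 0, 0]]]'

```text
time: 4.53
tool_pos: [0.6633, -0.0886, -0.0026]
tool_rot: [0.0, 0.515, 0.857, 0.0]
contact_force: [-0.4, -0.8, -0.5]
gripper_width: 0.469
grasp_force: 0.0
```

```bash
python3 - <<'E'
from h import *
g=grab("scene");G=pts(g);s=monitor.state();t=np.array(s["tool_pos"]);print(t,s["gripper_width"],s["joint_pos"])
# lowest dark points near the tool axis: finger tips
hsv=cv2.cvtColor(g["color"],cv2.COLOR_RGB2HSV)
m=(np.hypot(G[...,0]-t[0],G[...,1]-t[1])<.05)&(G[...,2]>.016)&(hsv[...,2]<110)
z=np.sort(G[m][:,2]);print(len(z),z[:8].round(3),z[len(z)//20])
f=grab("wrist")
for c in cont(f,'blank',150,40000): print(np.round(rect(f,c,.01),4))
E
```

```text
[ 0.66330782 -0.08858711 -0.00259069] 0.47353775935032594 [-2.43873494e-01  3.46104892e-01  1.63723643e+00 -4.63413447e-06
  1.15805939e+00 -7.31957988e-01]
3677 [0.034 0.035 0.036 0.037 0.037 0.038 0.038 0.038] 0.08246511423998415
[  0.6565  -0.0769  52.1242  49.5388 -61.9021]
```

The fingers closed past 50 mm in the air, and the tips read z of about 0.035 at TCP -0.003. So the real fingertips lie about 34 mm short of the reported TCP. I'll use that offset, reopen, lower in stages and recheck.

Request:
arm_command --rows '[[68, [0, 0, 0], [0, 0, 0]], [68, [0, 0, 0], [0, 0, 0]], [68, [0, 0, 0], [0, 0, 0]], [68, [0, 0, 0], [0, 0, 0]], [68, [0, 0, 0], [0, 0, 0]], [68, [0, 0, -0.04], [0, 0, 0]], [68, [0, 0, -0.07], [0, 0, 0]], [68, [0, 0, -0.07], [0, 0, 0]], [68, [0, 0, -0.07], [0, 0, 0]]]'

```text
time: 5.38
tool_pos: [0.6617, -0.0882, -0.0257]
tool_rot: [-0.002, 0.515, 0.857, -0.0]
contact_force: [-0.3, -0.1, -0.1]
gripper_width: 0.795
grasp_force: 0.0
```

```bash
python3 - <<'E'
from h import *
g=grab("scene");G=pts(g);s=monitor.state();t=np.array(s["tool_pos"]);print(t,s["gripper_width"],s["contact_force"])
hsv=cv2.cvtColor(g["color"],cv2.COLOR_RGB2HSV)
D=G-t; a=np.radians(yaw(s)); X=D[...,0]*np.cos(a)+D[...,1]*np.sin(a); Y=-D[...,0]*np.sin(a)+D[...,1]*np.cos(a)
for lo,hi in((-.06,-.028),(.028,.06)):
    m=(Y>lo)&(Y<hi)&(abs(X)<.014)&(G[...,2]>.013)&(hsv[...,2]<120)
    print("tip",np.sort(G[m][:,2])[:5].round(4))
m=(abs(Y)<.02)&(abs(X)<.05)&(G[...,2]>.03)
z=np.sort(G[m][:,2]);print("body low",z[:10].round(3))
E
```

```text
[ 0.66247207 -0.08837532 -0.02481749] 0.7983519386860283 [ 0.29542805 -0.4459444   0.17061909]
tip [0.0166 0.0183 0.0192 0.0216 0.0227]
tip [0.0151 0.0174 0.0178 0.0181 0.0188]
body low [0.076 0.077 0.077 0.077 0.077 0.078 0.078 0.078 0.079 0.079]
```

The tips are at z of about 0.016 with TCP at -0.025 and no force, so the offset holds. I lower 9 mm, grip, then lift.

Request:
arm_command --rows '[[68, [0, 0, -0.03], [0, 0, 0]], [68, [0, 0, -0.03], [0, 0, 0]], [42, [0, 0, -0.03], [0, 0, 0]], [42, [0, 0, -0.03], [0, 0, 0]], [42, [0, 0, -0.03], [0, 0, 0]], [42, [0, 0, -0.03], [0, 0, 0]], [42, [0, 0, -0.03], [0, 0, 0]], [42, [0, 0, -0.03], [0, 0, 0]], [42, [0, 0, -0.03], [0, 0, 0]]]'

```text
time: 6.18
tool_pos: [0.6634, -0.0886, -0.0325]
tool_rot: [0.0, 0.515, 0.857, 0.0]
contact_force: [0.4, -0.5, 0.0]
gripper_width: 0.562
grasp_force: 64.8
```

Gripped at 48 mm opening. I lift, turn to the lane yaw and move over the lane about 10 mm short of the stop.

Request:
arm_command --rows '[[42, [0, 0, 0.13], [0, 0, 0]], [42, [0, 0, 0.26], [0, 0, 0]], [42, [0, 0, 0.34], [0, 0, 0]], [42, [-0.657, -0.045, 0.34], [0, 0, -0.265]], [42, [-0.657, -0.045, 0.34], [0, 0, -0.265]], [42, [-0.657, -0.045, 0.34], [0, 0, -0.265]], [42, [-0.657, -0.045, 0.34], [0, 0, -0.265]], [42, [-0.657, -0.045, 0.34], [0, 0, -0.265]], [42, [-0.657, -0.045, 0.34], [0, 0, -0.265]], [42, [-0.657, -0.045, 0.34], [0, 0, -0.265]], [42, [-0.657, -0.045, 0.2], [0, 0, -0.265]], [42, [-0.657, -0.045, 0.2], [0, 0, -0.265]]]'

```text
time: 7.18
tool_pos: [0.463, -0.1008, 0.0224]
tool_rot: [-0.004, 0.681, 0.732, -0.002]
contact_force: [-2.1, 1.0, -2.1]
gripper_width: 0.566
grasp_force: 63.6
```

```bash
python3 - <<'E'
from h import *
s=monitor.state();f=grab("wrist");t=np.array(s["tool_pos"]);print(t,yaw(s),s["gripper_width"],s["contact_force"])
hb=t[2]+.0325
for c in cont(f,'blank',150,40000):
    r=rect(f,c,hb+.01);print(np.round(r,4))
save("w4.png",f["color"],1.5)
E
```

```text
[ 0.46300312 -0.1007505   0.02242039] 94.11736805031995 0.565888535621198 [-2.08846803  0.98976473 -2.10117034]
[ 0.4611 -0.0781 49.863  32.229   4.22  ]
[ 4.53700e-01 -1.03000e-02  2.42753e+01  1.83484e+01  4.02850e+00]
```

View pics/w4.png

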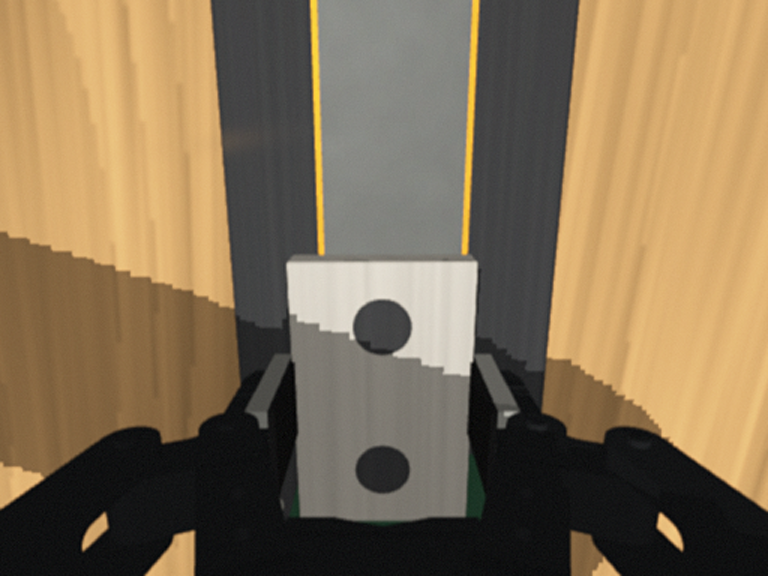

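The blank at (382,390) is held square. The lane lines at (323,250) and (467,250) are nearly centred on it, and the arm was still settling. I lower to just above the bed, settle and measure the lateral offset.

Request:
arm_command --rows '[[42, [0, 0, -0.1], [0, 0, 0]], [42, [0, 0, -0.15], [0, 0, 0]], [42, [0, 0, -0.15], [0, 0, 0]], [42, [0, 0, -0.15], [0, 0, 0]], [42, [0, 0, -0.15], [0, 0, 0]]]'

```text
time: 7.65
tool_pos: [0.4678, -0.1025, -0.0159]
tool_rot: [0.001, 0.681, 0.732, 0.0]
contact_force: [0.3, -0.9, -1.8]
gripper_width: 0.565
grasp_force: 63.6
```

```bash
cat >> jig.py <<'E'
D=np.array([-.0712,.9975]);N=np.array([-.9975,-.0712]);FOOT=np.array([.4701,-.1522])
def held(bottom=None,top=None):
    """held blank: along = far end - 80 - stop, across = centre offset from lane middle (mm) as seen now"""
    s=monitor.state();f=grab("wrist");t=np.array(s["tool_pos"])
    if top is None: top=t[2]+.0325+.01
    hsv=cv2.cvtColor(f["color"],cv2.COLOR_RGB2HSV).astype(int)
    print("t",round(s["time"],2),"tcp",t.round(4),"yaw",round(yaw(s),2),"w",round(s["gripper_width"],3),"F",np.round(s["contact_force"],1),"tcp along/across mm",((t[:2]-FOOT)@D*1000).round(1),((t[:2]-FOOT)@N*1000).round(1))
    return f,s,top
def edges(f,rows,cols,h,lo=0,thr=None):
    """left and right edges of the bright plate in given rows -> world"""
    L=[];R=[]
    for v in rows:
        g=cv2.GaussianBlur(f["color"],(3,3),0)[v,cols[0]:cols[1]].astype(float).sum(1)
        d=np.diff(g);i=int(np.argmax(d));j=int(np.argmin(d))
        L.append(ray(f,cols[0]+i+.5,v,h)[:2]);R.append(ray(f,cols[0]+j+.5,v,h)[:2])
    return np.array(L),np.array(R)
E
python3 - <<'E'
from jig import *
f,s,top=held(); print("top",top)
L,R=edges(f,range(185,205),(160,350),top)
for n,P in(("L",L),("R",R)): print(n,np.median((P-FOOT)@N)*1000)
(a,da),(b,db)=jig(f,((20,150),(190,330)))
print("lines across",(a-FOOT)@N*1000,(b-FOOT)@N*1000,np.degrees(np.arctan2(da[1],da[0])),np.degrees(np.arctan2(db[1],db[0])))
save("w5.png",f["color"],1.5)
E
```

```text
t 7.65 tcp [ 0.4678 -0.1025 -0.0159] yaw 94.14 w 0.565 F [ 0.3 -0.9 -1.8] tcp along/across mm 49.7 -1.3
top 0.026625868163123324
L 24.424202708709068
R -25.497740053045067
lines across 25.723286104307192 -26.07058846940039 92.5436 94.06297
```

The blank centre is 0.4 mm from the lane middle, which is good. I lower to about 0.5 mm above the bed and slide toward the stop, watching the force.

Request:
arm_command --rows '[[42, [0, 0, -0.007], [0, 0, 0]], [42, [0.0005, -0.01, -0.007], [0, 0, 0]], [42, [0.001, -0.02, -0.007], [0, 0, 0]], [42, [0.0015, -0.03, -0.007], [0, 0, 0]], [42, [0.0015, -0.033, -0.007], [0, 0, 0]], [42, [0.0015, -0.033, -0.007], [0, 0, 0]], [42, [0.0015, -0.033, -0.007], [0, 0, 0]]]'

```text
time: 8.28
tool_pos: [0.4669, -0.1112, -0.0195]
tool_rot: [-0.001, 0.682, 0.732, 0.001]
contact_force: [0.6, 5.0, 1.3]
gripper_width: 0.57
grasp_force: 63.9
```

Contact with the stop at about 5 N. I press slightly more, set it down and check.

Request:
arm_command --rows '[[42, [0, -0.003, 0], [0, 0, 0]], [42, [0, -0.003, 0], [0, 0, 0]], [42, [0, -0.003, -0.002], [0, 0, 0]], [42, [0, -0.003, -0.003], [0, 0, 0]], [42, [0, -0.003, -0.003], [0, 0, 0]], [42, [0, -0.003, -0.003], [0, 0, 0]]]'

```text
time: 8.78
tool_pos: [0.4668, -0.1111, -0.0204]
tool_rot: [-0.001, 0.682, 0.732, 0.002]
contact_force: [0.1, 8.4, 2.6]
gripper_width: 0.565
grasp_force: 64.1
```

```bash
python3 - <<'E'
from jig import *
f,s,top=held()
L,R=edges(f,range(185,205),(160,350),.022)
for n,P in(("L",L),("R",R)): print(n,np.median((P-FOOT)@N)*1000)
(a,da),(b,db)=jig(f,((20,140),(190,330)))
print("lines across",(a-FOOT)@N*1000,(b-FOOT)@N*1000)
E
```

```text
t 8.78 tcp [ 0.4668 -0.1111 -0.0204] yaw 94.05 w 0.565 F [0.1 8.4 2.6] tcp along/across mm 41.2 0.4
L 25.828346768127517
R -25.07314716609738
lines across 25.675546610460298 -26.07654411782263
```

It is flush, with a lateral error of about 0.5 mm. I relax the push, release, rise and go to the next blank at (0.6525, -0.225).

Request:
arm_command --rows '[[42, [0, 0.006, 0], [0, 0, 0]], [42, [0, 0.006, 0], [0, 0, 0]], [68, [0, 0.006, 0], [0, 0, 0]], [68, [0, 0.006, 0], [0, 0, 0]], [68, [0, 0.006, 0], [0, 0, 0]], [68, [0, 0.006, 0], [0, 0, 0]], [68, [0, 0.006, 0], [0, 0, 0]], [68, [0, 0.006, 0.13], [0, 0, 0]], [68, [0, 0.006, 0.26], [0, 0, 0]], [68, [0, 0.006, 0.38], [0, 0, 0]], [68, [0, 0.006, 0.38], [0, 0, 0]]]'

```text
time: 9.75
tool_pos: [0.472, -0.1133, 0.1021]
tool_rot: [0.007, 0.681, 0.732, 0.003]
contact_force: [1.3, -0.2, 1.4]
gripper_width: 0.798
grasp_force: 0.0
```

Request:
arm_command --rows '[[68, [0.62, -0.378, 0], [0, 0, 0.058]], [68, [0.62, -0.378, 0], [0, 0, 0.058]], [68, [0.62, -0.378, 0], [0, 0, 0.058]], [68, [0.62, -0.378, 0], [0, 0, 0.058]], [68, [0.62, -0.378, 0], [0, 0, 0.058]], [68, [0.62, -0.378, 0], [0, 0, 0.058]], [68, [0.62, -0.378, 0], [0, 0, 0.058]], [68, [0.62, -0.378, 0], [0, 0, 0.058]], [68, [0.62, -0.378, 0], [0, 0, 0.058]]]'

```text
time: 10.5
tool_pos: [0.6514, -0.2236, 0.0929]
tool_rot: [-0.001, 0.647, 0.762, -0.0]
contact_force: [0.6, -0.2, 0.4]
gripper_width: 0.797
grasp_force: 0.0
```

```bash
python3 - <<'E'
from h import *
f,s=near('blank',.01);np.savez("b.npz",**f)
t=grab("top")
for k,h in(('blank',.022),('blue',.045)):
    for c in cont(t,k):
        r=rect(t,c,h)
        if -.6<r[1]<.6 and .3<r[0]<.8: print(k,np.round(r,3))
E
```

```text
t 10.5 tcp [ 0.6514 -0.2236  0.0929] yaw 99.35 F [ 0.6 -0.2  0.4]
blank [  0.6494  -0.2105  53.8398  49.4963 -80.9717] -> shift units [-0.0069  0.0438] turn -0.0036
blank [  0.407   0.321  78.294  50.138 -63.939]
blank [ 0.467 -0.096 49.045 46.617  0.725]
blank [  0.658   0.209  77.626  48.904 -61.655]
blue [  0.514  -0.344  47.391  45.274 -75.128]
blue [ 0.512  0.356 47.959 46.806 25.818]
blue [ 6.5000e-01  6.2000e-02  4.5378e+01  4.4747e+01 -6.2422e+01]
```

The shadow hides part of the blank. Rebuilt from its far end, the centre is (0.6514, -0.2235) at 99°, which is where the tool already is. I descend straight and grip.

Request:
arm_command --rows '[[68, [0, 0, -0.13], [0, 0, 0]], [68, [0, 0, -0.26], [0, 0, 0]], [68, [0, 0, -0.38], [0, 0, 0]], [68, [0, 0, -0.42], [0, 0, 0]], [68, [0, 0, -0.42], [0, 0, 0]], [42, [0, 0, -0.42], [0, 0, 0]], [42, [0, 0, -0.42], [0, 0, 0]], [42, [0, 0, -0.42], [0, 0, 0]], [42, [0, 0, -0.42], [0, 0, 0]], [42, [0, 0, -0.42], [0, 0, 0]], [42, [0, 0, -0.42], [0, 0, 0]], [42, [0, 0, -0.42], [0, 0, 0]]]'

```text
time: 11.6
tool_pos: [0.6535, -0.2247, -0.0308]
tool_rot: [0.001, 0.647, 0.762, 0.0]
contact_force: [-0.9, 1.5, 6.3]
gripper_width: 0.564
grasp_force: 63.6
```

Request:
arm_command --rows '[[42, [0, 0, 0.13], [0, 0, 0]], [42, [0, 0, 0.26], [0, 0, 0]], [42, [0, 0, 0.38], [0, 0, 0]], [42, [-0.6225, 0.415, 0.38], [0, 0, -0.058]], [42, [-0.6225, 0.415, 0.38], [0, 0, -0.058]], [42, [-0.6225, 0.415, 0.38], [0, 0, -0.058]], [42, [-0.6225, 0.415, 0.38], [0, 0, -0.058]], [42, [-0.6225, 0.415, 0.38], [0, 0, -0.058]], [42, [-0.6225, 0.415, 0.38], [0, 0, -0.058]], [42, [-0.6225, 0.415, 0.38], [0, 0, -0.058]], [42, [-0.6225, 0.415, 0.25], [0, 0, -0.058]], [42, [-0.6225, 0.415, 0.12], [0, 0, -0.058]]]'

```text
time: 12.6
tool_pos: [0.4697, -0.1014, 0.006]
tool_rot: [0.005, 0.681, 0.732, 0.002]
contact_force: [0.3, -1.0, -2.4]
gripper_width: 0.561
grasp_force: 62.8
```

Request:
arm_command --rows '[[42, [0, 0, -0.03], [0, 0, 0]], [42, [0, 0, -0.03], [0, 0, 0]], [42, [0, 0, -0.03], [0, 0, 0]], [42, [0, 0, -0.03], [0, 0, 0]]]'

```text
time: 12.93
tool_pos: [0.4667, -0.1004, -0.005]
tool_rot: [0.0, 0.681, 0.732, 0.0]
contact_force: [0.7, -0.2, -0.8]
gripper_width: 0.561
grasp_force: 64.7
```

```bash
cat >> jig.py <<'E'
def rep(top=None):
    f,s,top=held(top=top); 
    hsv=cv2.cvtColor(f["color"],cv2.COLOR_RGB2HSV)
    # far (+d) end of the plate on the central column
    g=cv2.GaussianBlur(f["color"],(3,3),0).astype(float).sum(2)
    e=[]
    for u in range(235,275,4):
        d=np.diff(g[60:260,u]);e.append(60+int(np.argmax(d))+1)
    v=int(np.median(e)); p=ray(f,255,v,top)[:2]
    L,R=edges(f,range(v+8,v+26),(160,350),top)
    l,r=[np.median((P-FOOT)@N)*1000 for P in(L,R)]
    print("top z",round(top,4),"row",v,"near-stop end along",round((p-FOOT)@D*1000-80,1),"across",round((l+r)/2,2),"width",round(l-r,1))
    try:
        (a,da),(b,db)=jig(f,((10,v-15),(190,330)));print("lane mid",round(((a+b)/2-FOOT)@N*1000,2))
    except Exception as x: print(x)
    return f
E
python3 - <<'E'
from jig import *
f=rep()
E
```

```text
t 12.93 tcp [ 0.4667 -0.1004 -0.005 ] yaw 94.11 w 0.561 F [ 0.7 -0.2 -0.8] tcp along/across mm 51.9 -0.3
top z 0.0375 row 227 near-stop end along -11.1 across -0.07 width 48.1
lane mid 0.16
```

Request:
arm_command --rows '[[42, [0, 0, -0.008], [0, 0, 0]], [42, [0.0005, -0.01, -0.008], [0, 0, 0]], [42, [0.001, -0.02, -0.008], [0, 0, 0]], [42, [0.002, -0.03, -0.008], [0, 0, 0]], [42, [0.002, -0.036, -0.008], [0, 0, 0]], [42, [0.0025, -0.039, -0.008], [0, 0, 0]], [42, [0.0025, -0.039, -0.008], [0, 0, 0]], [42, [0.0025, -0.039, -0.008], [0, 0, 0]]]'

```text
time: 13.65
tool_pos: [0.4665, -0.1117, -0.0081]
tool_rot: [-0.0, 0.681, 0.732, 0.0]
contact_force: [-0.3, -0.0, -1.0]
gripper_width: 0.562
grasp_force: 64.7
```

Request:
arm_command --rows '[[42, [0, -0.004, 0], [0, 0, 0]], [42, [0, -0.008, 0], [0, 0, 0]], [42, [0, -0.01, 0], [0, 0, 0]], [42, [0, -0.01, 0], [0, 0, 0]], [42, [0, -0.01, 0], [0, 0, 0]]]'

```text
time: 14.07
tool_pos: [0.4665, -0.1133, -0.0082]
tool_rot: [-0.001, 0.681, 0.732, 0.001]
contact_force: [0.6, 6.1, 0.2]
gripper_width: 0.565
grasp_force: 64.9
```

Contact at 6 N. I set it down, relax, release and rise.

Request:
arm_command --rows '[[42, [0, -0.002, -0.005], [0, 0, 0]], [42, [0, -0.002, -0.009], [0, 0, 0]], [42, [0, -0.002, -0.009], [0, 0, 0]], [42, [0, -0.002, -0.009], [0, 0, 0]]]'

```text
time: 14.4
tool_pos: [0.4665, -0.1132, -0.0091]
tool_rot: [-0.002, 0.681, 0.732, 0.001]
contact_force: [-5.4, 11.0, 15.0]
gripper_width: 0.564
grasp_force: 66.4
```

Request:
arm_command --rows '[[42, [0, 0.006, 0], [0, 0, 0]], [42, [0, 0.006, 0], [0, 0, 0]], [68, [0, 0.006, 0], [0, 0, 0]], [68, [0, 0.006, 0], [0, 0, 0]], [68, [0, 0.006, 0], [0, 0, 0]], [68, [0, 0.006, 0], [0, 0, 0]], [68, [0, 0.006, 0], [0, 0, 0]], [68, [0, 0.006, 0.13], [0, 0, 0]], [68, [0, 0.006, 0.26], [0, 0, 0]], [68, [0, 0.006, 0.38], [0, 0, 0]], [68, [0, 0.006, 0.38], [0, 0, 0]], [68, [0, 0.006, 0.38], [0, 0, 0]]]'

```text
time: 15.4
tool_pos: [0.4687, -0.1144, 0.1063]
tool_rot: [0.003, 0.681, 0.732, 0.001]
contact_force: [0.0, 0.8, -0.5]
gripper_width: 0.797
grasp_force: 0.0
```

```bash
python3 - <<'E'
from jig import *
f=rep(top=.032);save("w6.png",f["color"],1.5)
E
```

```text
t 15.4 tcp [ 0.4687 -0.1144  0.1063] yaw 94.12 w 0.797 F [ 0.   0.8 -0.5] tcp along/across mm 37.8 -1.3
top z 0.032 row 135 near-stop end along -0.1 across 0.64 width 50.2
lane mid 0.14
```

View pics/w6.png

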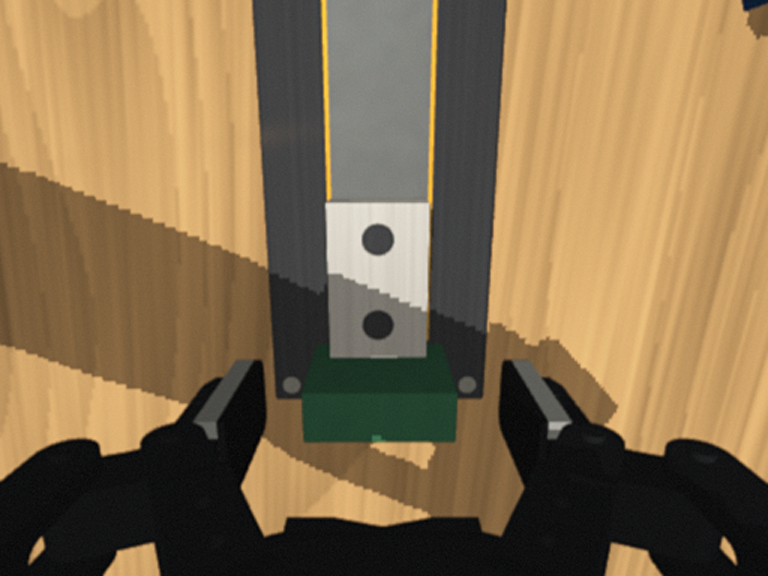

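The second blank lies flush at the stop, spanning (328,203) to (427,357) and square in the lane (end error -0.1 mm, across 0.5 mm). Next is the blank at (0.658, 0.211).

Request:
arm_command --rows '[[68, [0.638, 1, 0], [0, 0, 0.272]], [68, [0.638, 1, 0], [0, 0, 0.272]], [68, [0.638, 1, 0], [0, 0, 0.272]], [68, [0.638, 1, 0], [0, 0, 0.272]], [68, [0.638, 1, 0], [0, 0, 0.272]], [68, [0.638, 1, 0], [0, 0, 0.272]], [68, [0.638, 1, 0], [0, 0, 0.272]], [68, [0.638, 1, 0], [0, 0, 0.272]], [68, [0.638, 1, 0], [0, 0, 0.272]], [68, [0.638, 1, 0], [0, 0, 0.272]], [68, [0.638, 1, 0], [0, 0, 0.272]], [68, [0.638, 1, 0], [0, 0, 0.272]]]'

```text
time: 16.45
tool_pos: [0.6564, 0.1858, 0.1006]
tool_rot: [-0.002, 0.511, 0.86, -0.002]
contact_force: [-0.8, -0.2, -0.4]
gripper_width: 0.794
grasp_force: 0.0
```

```bash
python3 - <<'E'
from h import *
f,s=near('blank',.01)
E
```

```text
t 16.45 tcp [0.6564 0.1858 0.1006] yaw 118.59 F [-0.8 -0.2 -0.4]
blank [  0.6581   0.2151  79.8725  48.8623 -61.8668] -> shift units [0.0057 0.0974] turn -0.0051
```

Request:
arm_command --rows '[[68, [0, 0.097, -0.1], [0, 0, -0.005]], [68, [0, 0.097, -0.22], [0, 0, -0.005]], [68, [0, 0.097, -0.34], [0, 0, -0.005]], [68, [0, 0.097, -0.43], [0, 0, -0.005]], [68, [0, 0.097, -0.452], [0, 0, -0.005]], [68, [0, 0.097, -0.452], [0, 0, -0.005]], [42, [0, 0.097, -0.452], [0, 0, -0.005]], [42, [0, 0.097, -0.452], [0, 0, -0.005]], [42, [0, 0.097, -0.452], [0, 0, -0.005]], [42, [0, 0.097, -0.452], [0, 0, -0.005]], [42, [0, 0.097, -0.452], [0, 0, -0.005]], [42, [0, 0.097, -0.452], [0, 0, -0.005]]]'

```text
time: 17.5
tool_pos: [0.6589, 0.2154, -0.031]
tool_rot: [0.001, 0.514, 0.858, 0.0]
contact_force: [-0.9, -2.6, 5.4]
gripper_width: 0.561
grasp_force: 63.4
```

Request:
arm_command --rows '[[42, [0, 0, 0.13], [0, 0, 0]], [42, [0, 0, 0.26], [0, 0, 0]], [42, [0, 0, 0.4], [0, 0, 0]], [42, [-0.6407, -1, 0.4], [0, 0, -0.267]], [42, [-0.6407, -1, 0.4], [0, 0, -0.267]], [42, [-0.6407, -1, 0.4], [0, 0, -0.267]], [42, [-0.6407, -1, 0.4], [0, 0, -0.267]], [42, [-0.6407, -1, 0.4], [0, 0, -0.267]], [42, [-0.6407, -1, 0.4], [0, 0, -0.267]], [42, [-0.6407, -1, 0.4], [0, 0, -0.267]], [42, [-0.6407, -1, 0.4], [0, 0, -0.267]], [42, [-0.6407, -1, 0.4], [0, 0, -0.267]]]'

```text
time: 18.5
tool_pos: [0.4631, -0.0864, 0.0867]
tool_rot: [-0.0, 0.682, 0.731, -0.001]
contact_force: [0.4, -0.4, -0.7]
gripper_width: 0.561
grasp_force: 62.7
```

Request:
arm_command --rows '[[42, [0, -0.052, 0], [0, 0, 0]], [42, [0, -0.052, 0], [0, 0, 0]], [42, [0, -0.052, -0.13], [0, 0, 0]], [42, [0, -0.052, -0.25], [0, 0, 0]], [42, [0, -0.052, -0.274], [0, 0, 0]], [42, [0, -0.052, -0.274], [0, 0, 0]], [42, [0, -0.052, -0.274], [0, 0, 0]], [42, [0, -0.052, -0.274], [0, 0, 0]]]'

```text
time: 19.17
tool_pos: [0.4663, -0.0995, 0.0059]
tool_rot: [0.0, 0.681, 0.732, 0.0]
contact_force: [0.4, 0.3, -0.9]
gripper_width: 0.56
grasp_force: 62.8
```

```bash
python3 - <<'E'
from jig import *
f=rep()
E
```

```text
t 19.17 tcp [ 0.4663 -0.0995  0.0059] yaw 94.16 w 0.56 F [ 0.4  0.3 -0.9] tcp along/across mm 52.9 0.0
top z 0.0484 row 171 near-stop end along 13.1 across 0.74 width 49.3
lane mid 0.15
```

The blank sits over the pile with a lateral match of 0.1 mm and a 13 mm gap. I lower to just above the pile and push.

Request:
arm_command --rows '[[42, [0, 0, -0.009], [0, 0, 0]], [42, [0.001, -0.012, -0.009], [0, 0, 0]], [42, [0.0015, -0.024, -0.009], [0, 0, 0]], [42, [0.0025, -0.034, -0.009], [0, 0, 0]], [42, [0.003, -0.04, -0.009], [0, 0, 0]], [42, [0.003, -0.044, -0.009], [0, 0, 0]], [42, [0.0035, -0.047, -0.009], [0, 0, 0]], [42, [0.0035, -0.049, -0.009], [0, 0, 0]], [42, [0.0035, -0.049, -0.009], [0, 0, 0]], [42, [0.0035, -0.049, -0.009], [0, 0, 0]]]'

```text
time: 20.05
tool_pos: [0.4668, -0.1122, 0.0027]
tool_rot: [-0.002, 0.682, 0.732, 0.002]
contact_force: [-0.6, 9.4, 2.5]
gripper_width: 0.563
grasp_force: 63.1
```

Request:
arm_command --rows '[[42, [0, 0, -0.004], [0, 0, 0]], [42, [0, 0, -0.008], [0, 0, 0]], [42, [0, 0, -0.008], [0, 0, 0]], [42, [0, 0, -0.008], [0, 0, 0]]]'

```text
time: 20.38
tool_pos: [0.4669, -0.1123, 0.001]
tool_rot: [-0.002, 0.682, 0.732, 0.002]
contact_force: [-1.2, 9.9, 6.1]
gripper_width: 0.563
grasp_force: 63.6
```

Request:
arm_command --rows '[[42, [0, 0.006, 0], [0, 0, 0]], [42, [0, 0.008, 0], [0, 0, 0]], [68, [0, 0.008, 0], [0, 0, 0]], [68, [0, 0.008, 0], [0, 0, 0]], [68, [0, 0.008, 0], [0, 0, 0]], [68, [0, 0.008, 0], [0, 0, 0]], [68, [0, 0.008, 0], [0, 0, 0]], [68, [0, 0.008, 0.13], [0, 0, 0]], [68, [0, 0.008, 0.26], [0, 0, 0]], [68, [0, 0.008, 0.34], [0, 0, 0]], [68, [0, 0.008, 0.34], [0, 0, 0]], [68, [0, 0.008, 0.34], [0, 0, 0]]]'

```text
time: 21.38
tool_pos: [0.4682, -0.1129, 0.1044]
tool_rot: [0.002, 0.681, 0.732, 0.001]
contact_force: [-0.2, -0.6, -0.6]
gripper_width: 0.794
grasp_force: 0.0
```

```bash
python3 - <<'E'
from jig import *
f=rep(top=.042)
t=grab("top")
for k,h in(('blank',.01),('blue',.045)):
    for c in cont(t,k):
        r=rect(t,c,h)
        if -.6<r[1]<.6 and .3<r[0]<.8: print(k,np.round(r,3))
E
```

```text
t 21.38 tcp [ 0.4682 -0.1129  0.1044] yaw 94.12 w 0.794 F [-0.2 -0.6 -0.6] tcp along/across mm 39.3 -0.9
top z 0.042 row 139 near-stop end along -0.0 across 0.67 width 50.0
lane mid 0.14
blank [  0.406   0.325  77.996  50.885 -63.473]
blue [  0.514  -0.345  45.358  45.144 -74.096]
blue [ 0.512  0.356 47.994 47.05  26.073]
blue [ 0.649  0.061 47.437 45.642 24.801]
```

The third blank is also right (end 0.0 mm, across matches). Next is the fourth, at (0.4065, 0.326), yaw about 116°.

Request:
arm_command --rows '[[68, [-0.1, 1, 0.1], [0, 0, 0.24]], [68, [-0.1, 1, 0.1], [0, 0, 0.24]], [68, [-0.1, 1, 0.1], [0, 0, 0.24]], [68, [-0.1, 1, 0.1], [0, 0, 0.24]], [68, [-0.1, 1, 0.1], [0, 0, 0.24]], [68, [-0.1, 1, 0.1], [0, 0, 0.24]], [68, [-0.1, 1, 0.1], [0, 0, 0.24]], [68, [-0.1, 1, 0.1], [0, 0, 0.24]], [68, [-0.1, 1, 0.1], [0, 0, 0.24]]]'

```text
time: 22.23
tool_pos: [0.4353, 0.1898, 0.1306]
tool_rot: [-0.001, 0.53, 0.848, -0.001]
contact_force: [-0.6, 0.1, -0.0]
gripper_width: 0.796
grasp_force: 0.0
```

Request:
arm_command --rows '[[68, [-0.1, 0.462, -0.1], [0, 0, 0]], [68, [-0.1, 0.462, -0.1], [0, 0, 0]], [68, [-0.1, 0.462, -0.1], [0, 0, 0]], [68, [-0.1, 0.462, -0.1], [0, 0, 0]], [68, [-0.1, 0.462, -0.1], [0, 0, 0]], [68, [-0.1, 0.462, -0.1], [0, 0, 0]], [68, [-0.1, 0.462, -0.1], [0, 0, 0]]]'

```text
time: 22.82
tool_pos: [0.407, 0.3245, 0.1013]
tool_rot: [-0.0, 0.533, 0.846, -0.001]
contact_force: [-0.0, -0.3, -0.4]
gripper_width: 0.798
grasp_force: 0.0
```

```bash
python3 - <<'E'
from h import *
f,s=near('blank',.01)
E
```

```text
t 22.82 tcp [0.407  0.3245 0.1013] yaw 115.63 F [-0.  -0.3 -0.4]
blank [  0.4042   0.3274  79.3855  49.3462 -63.508 ] -> shift units [-0.0092  0.0096] turn 0.0095
```

Request:
arm_command --rows '[[68, [-0.01, 0.005, -0.1], [0, 0, 0.009]], [68, [-0.01, 0.005, -0.22], [0, 0, 0.009]], [68, [-0.01, 0.005, -0.34], [0, 0, 0.009]], [68, [-0.01, 0.005, -0.43], [0, 0, 0.009]], [68, [-0.01, 0.005, -0.449], [0, 0, 0.009]], [68, [-0.01, 0.005, -0.449], [0, 0, 0.009]], [42, [-0.01, 0.005, -0.449], [0, 0, 0.009]], [42, [-0.01, 0.005, -0.449], [0, 0, 0.009]], [42, [-0.01, 0.005, -0.449], [0, 0, 0.009]], [42, [-0.01, 0.005, -0.449], [0, 0, 0.009]], [42, [-0.01, 0.005, -0.449], [0, 0, 0.009]], [42, [-0.01, 0.005, -0.449], [0, 0, 0.009]]]'

```text
time: 23.87
tool_pos: [0.4059, 0.3286, -0.0301]
tool_rot: [0.001, 0.526, 0.85, 0.002]
contact_force: [1.0, -1.1, 6.6]
gripper_width: 0.561
grasp_force: 62.6
```

Request:
arm_command --rows '[[42, [0, 0, 0.13], [0, 0, 0]], [42, [0, 0, 0.26], [0, 0, 0]], [42, [0, 0, 0.39], [0, 0, 0]], [42, [0, 0, 0.5], [0, 0, 0]], [42, [0.1, -1, 0.5], [0, 0, -0.249]], [42, [0.1, -1, 0.5], [0, 0, -0.249]], [42, [0.1, -1, 0.5], [0, 0, -0.249]], [42, [0.1, -1, 0.5], [0, 0, -0.249]], [42, [0.1, -1, 0.5], [0, 0, -0.249]], [42, [0.1, -1, 0.5], [0, 0, -0.249]], [42, [0.1, -1, 0.5], [0, 0, -0.249]], [42, [0.1, -1, 0.5], [0, 0, -0.249]]]'

```text
time: 24.87
tool_pos: [0.4339, 0.0233, 0.1179]
tool_rot: [0.001, 0.683, 0.73, -0.0]
contact_force: [0.8, 1.3, -0.2]
gripper_width: 0.561
grasp_force: 62.8
```

Request:
arm_command --rows '[[42, [0.1067, -0.4257, 0], [0, 0, 0]], [42, [0.1067, -0.4257, 0], [0, 0, 0]], [42, [0.1067, -0.4257, 0], [0, 0, 0]], [42, [0.1067, -0.4257, 0], [0, 0, 0]], [42, [0.1067, -0.4257, 0], [0, 0, 0]], [42, [0.1067, -0.4257, -0.13], [0, 0, 0]], [42, [0.1067, -0.4257, -0.26], [0, 0, 0]], [42, [0.1067, -0.4257, -0.341], [0, 0, 0]], [42, [0.1067, -0.4257, -0.341], [0, 0, 0]], [42, [0.1067, -0.4257, -0.341], [0, 0, 0]], [42, [0.1067, -0.4257, -0.341], [0, 0, 0]]]'

```text
time: 25.78
tool_pos: [0.4659, -0.0987, 0.0156]
tool_rot: [-0.0, 0.681, 0.733, 0.0]
contact_force: [-0.3, -0.3, 0.6]
gripper_width: 0.565
grasp_force: 70.1
```

```bash
python3 - <<'E'
from jig import *
f=rep()
E
```

```text
t 25.78 tcp [ 0.4659 -0.0987  0.0156] yaw 94.2 w 0.565 F [-0.3 -0.3  0.6] tcp along/across mm 53.7 0.4
top z 0.0581 row 173 near-stop end along 13.1 across 0.99 width 49.7
lane mid 0.15
```

Request:
arm_command --rows '[[42, [0.001, 0, -0.009], [0, 0, 0]], [42, [0.002, -0.012, -0.009], [0, 0, 0]], [42, [0.0025, -0.024, -0.009], [0, 0, 0]], [42, [0.0035, -0.034, -0.009], [0, 0, 0]], [42, [0.004, -0.04, -0.009], [0, 0, 0]], [42, [0.004, -0.044, -0.009], [0, 0, 0]], [42, [0.0045, -0.047, -0.009], [0, 0, 0]], [42, [0.0045, -0.049, -0.009], [0, 0, 0]], [42, [0.0045, -0.049, -0.009], [0, 0, 0]], [42, [0.0045, -0.049, -0.009], [0, 0, 0]]]'

```text
time: 26.67
tool_pos: [0.4672, -0.1116, 0.0128]
tool_rot: [-0.003, 0.682, 0.732, 0.003]
contact_force: [-0.7, 12.4, 3.6]
gripper_width: 0.561
grasp_force: 70.6
```

Request:
arm_command --rows '[[42, [0, 0.003, -0.004], [0, 0, 0]], [42, [0, 0.003, -0.008], [0, 0, 0]], [42, [0, 0.003, -0.008], [0, 0, 0]], [42, [0, 0.003, -0.008], [0, 0, 0]]]'

```text
time: 27.0
tool_pos: [0.4673, -0.1116, 0.0105]
tool_rot: [-0.002, 0.682, 0.732, 0.002]
contact_force: [-0.3, 9.4, 2.3]
gripper_width: 0.562
grasp_force: 70.5
```

Request:
arm_command --rows '[[42, [0, 0.006, 0], [0, 0, 0]], [42, [0, 0.006, 0], [0, 0, 0]], [68, [0, 0.006, 0], [0, 0, 0]], [68, [0, 0.006, 0], [0, 0, 0]], [68, [0, 0.006, 0], [0, 0, 0]], [68, [0, 0.006, 0], [0, 0, 0]], [68, [0, 0.006, 0], [0, 0, 0]], [68, [0, 0.006, 0.13], [0, 0, 0]], [68, [0, 0.006, 0.26], [0, 0, 0]], [68, [0, 0.006, 0.3], [0, 0, 0]], [68, [0, 0.006, 0.3], [0, 0, 0]], [68, [0, 0.006, 0.3], [0, 0, 0]]]'

```text
time: 28.0
tool_pos: [0.4679, -0.1122, 0.1012]
tool_rot: [0.001, 0.681, 0.732, 0.0]
contact_force: [-0.3, -0.0, -0.7]
gripper_width: 0.796
grasp_force: 0.0
```

```bash
python3 - <<'E'
from jig import *
f=rep(top=.052);save("w7.png",f["color"][60:300,120:390],2)
t=grab("top")
for k,h in(('blank',.052),('blue',.045)):
    for c in cont(t,k):
        r=rect(t,c,h)
        if -.6<r[1]<.6 and .3<r[0]<.8: print(k,np.round(r,3))
E
```

```text
t 28.0 tcp [ 0.4679 -0.1122  0.1012] yaw 94.11 w 0.796 F [-0.3 -0.  -0.7] tcp along/across mm 40.0 -0.6
top z 0.052 row 142 near-stop end along 0.3 across 0.42 width 49.9
lane mid 0.14
blue [  0.514  -0.345  45.54   44.897 -73.947]
blue [ 0.512  0.356 47.994 47.492 26.073]
blue [ 0.649  0.062 46.058 44.141 27.575]
```

View pics/w7.png

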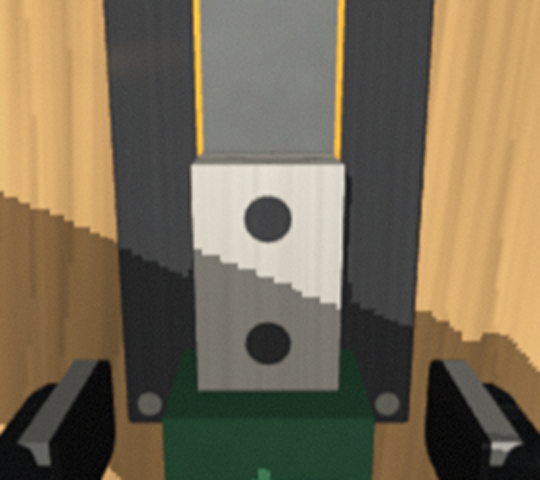

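The pile of four is flush at the stop (top blank spans (193,163) to (340,390) in the crop) and square. Next is the blue block at (0.649, 0.062).

Request:
arm_command --rows '[[80, [0.605, 0.581, 0], [0, 0, 0.23]], [80, [0.605, 0.581, 0], [0, 0, 0.23]], [80, [0.605, 0.581, 0], [0, 0, 0.23]], [80, [0.605, 0.581, 0], [0, 0, 0.23]], [80, [0.605, 0.581, 0], [0, 0, 0.23]], [80, [0.605, 0.581, 0], [0, 0, 0.23]], [80, [0.605, 0.581, 0], [0, 0, 0.23]], [80, [0.605, 0.581, 0], [0, 0, 0.23]], [80, [0.605, 0.581, 0], [0, 0, 0.23]], [80, [0.605, 0.581, 0], [0, 0, 0.23]]]'

```text
time: 28.93
tool_pos: [0.6472, 0.0617, 0.0988]
tool_rot: [-0.001, 0.539, 0.842, -0.001]
contact_force: [-0.3, 0.3, -0.4]
gripper_width: 0.937
grasp_force: 0.0
```

```bash
cat >> h.py <<'E'
def block(h=.045,r=.09):
    s=monitor.state();f=grab("wrist");t=np.array(s["tool_pos"]);Z=pts(f)[...,2]
    hsv=cv2.cvtColor(f["color"],cv2.COLOR_RGB2HSV);m=cv2.inRange(hsv,*map(np.array,MASK['blue']))
    m[abs(Z-h)>.008]=0
    print("t",round(s["time"],2),"tcp",t.round(4),"yaw",round(yaw(s),2),"F",np.round(s["contact_force"],1))
    for c in cv2.findContours(m,cv2.RETR_EXTERNAL,cv2.CHAIN_APPROX_NONE)[0]:
        if cv2.contourArea(c)<400: continue
        R=rect(f,c,h); x=(R[4]-yaw(s)+45)%90-45
        print("blue",np.round(R,4),"shift",np.round(((R[0]-t[0])/.3,(R[1]-t[1])/.3),4),"turn",round(x/90,4))
    return f,s
E
python3 - <<'E'
from h import *
f,s=block();save("w8.png",f["color"],1)
E
```

```text
t 28.93 tcp [0.6472 0.0617 0.0988] yaw 114.77 F [-0.3  0.3 -0.4]
blue [  0.6477   0.0643  51.1541  48.822  -63.8353] shift [0.0014 0.0089] turn 0.0155
```

Request:
arm_command --rows '[[80, [-0.004, 0.008, -0.1], [0, 0, 0.015]], [80, [-0.004, 0.008, -0.22], [0, 0, 0.015]], [80, [-0.004, 0.008, -0.34], [0, 0, 0.015]], [80, [-0.004, 0.008, -0.426], [0, 0, 0.015]], [80, [-0.004, 0.008, -0.426], [0, 0, 0.015]], [42, [-0.004, 0.008, -0.426], [0, 0, 0.015]], [42, [-0.004, 0.008, -0.426], [0, 0, 0.015]], [42, [-0.004, 0.008, -0.426], [0, 0, 0.015]], [42, [-0.004, 0.008, -0.426], [0, 0, 0.015]], [42, [-0.004, 0.008, -0.426], [0, 0, 0.015]], [42, [-0.004, 0.008, -0.426], [0, 0, 0.015]], [42, [-0.004, 0.008, -0.426], [0, 0, 0.015]]]'

```text
time: 29.98
tool_pos: [0.65, 0.0645, -0.0241]
tool_rot: [0.002, 0.529, 0.849, 0.001]
contact_force: [-1.5, -1.0, 7.5]
gripper_width: 0.58
grasp_force: 64.5
```

Request:
arm_command --rows '[[42, [0, 0, 0.13], [0, 0, 0]], [42, [0, 0, 0.26], [0, 0, 0]], [42, [0, 0, 0.32], [0, 0, 0]], [42, [-0.621, -0.33, 0.32], [0, 0, -0.245]], [42, [-0.621, -0.33, 0.32], [0, 0, -0.245]], [42, [-0.621, -0.33, 0.32], [0, 0, -0.245]], [42, [-0.621, -0.33, 0.32], [0, 0, -0.245]], [42, [-0.621, -0.33, 0.32], [0, 0, -0.245]], [42, [-0.621, -0.33, 0.32], [0, 0, -0.245]], [42, [-0.621, -0.33, 0.32], [0, 0, -0.245]], [42, [-0.621, -0.33, 0.2], [0, 0, -0.245]], [42, [-0.621, -0.33, 0.1], [0, 0, -0.245]]]'

```text
time: 30.98
tool_pos: [0.4649, -0.0346, 0.0045]
tool_rot: [0.004, 0.681, 0.732, 0.002]
contact_force: [-1.0, -0.4, -3.1]
gripper_width: 0.578
grasp_force: 64.9
```

Request:
arm_command --rows '[[42, [0, 0, -0.024], [0, 0, 0]], [42, [0, 0, -0.024], [0, 0, 0]], [42, [0, 0, -0.024], [0, 0, 0]], [42, [0, 0, -0.024], [0, 0, 0]], [42, [0, 0, -0.024], [0, 0, 0]]]'

```text
time: 31.4
tool_pos: [0.4634, -0.0345, -0.0026]
tool_rot: [0.002, 0.681, 0.732, 0.001]
contact_force: [0.9, -0.0, -3.0]
gripper_width: 0.58
grasp_force: 64.6
```

```bash
cat >> jig.py <<'E'
def brep(off):
    """held/placed blue block: along/across of its top face"""
    s=monitor.state();f=grab("wrist");t=np.array(s["tool_pos"]);h=t[2]+off+.045;Z=pts(f)[...,2]
    print("tcp",t.round(4),"yaw",round(yaw(s),2),"w",round(s["gripper_width"],3),"F",np.round(s["contact_force"],1),"along",((t[:2]-FOOT)@D*1000).round(1),"across",((t[:2]-FOOT)@N*1000).round(1))
    hsv=cv2.cvtColor(f["color"],cv2.COLOR_RGB2HSV);m=cv2.inRange(hsv,*map(np.array,MASK['blue']));m[abs(Z-h)>.008]=0
    for c in cv2.findContours(m,cv2.RETR_EXTERNAL,cv2.CHAIN_APPROX_NONE)[0]:
        if cv2.contourArea(c)<800: continue
        p=np.array([ray(f,u,v,h)[:2] for u,v in c[:,0,:].astype(float)])-FOOT
        a=p@D*1000;n=p@N*1000;R=rect(f,c,h)
        zt=np.median(Z[(cv2.drawContours(np.zeros_like(m),[c],-1,1,-1)>0)&(m>0)])
        print("block along",np.percentile(a,[1,99]).round(1),"across",np.percentile(n,[1,99]).round(1),"yaw",round(R[4],2),"size",np.round(R[2:4],1),"top z (depth)",round(float(zt),4),"assumed",round(h,4))
    return f
E
python3 - <<'E'
from jig import *
f=brep(.0241)
E
```

```text
tcp [ 0.4634 -0.0345 -0.0026] yaw 94.14 w 0.58 F [ 0.9 -0.  -3. ] along 117.9 across -1.7
block along [ 98.2 145.6] across [-25.9  23.9] yaw 4.06 size [50.  47.7] top z (depth) 0.0668 assumed 0.0665
```

Request:
arm_command --rows '[[42, [0, 0, -0.02], [0, 0, 0]], [42, [0, 0, -0.026], [0, 0, 0]], [42, [0.001, -0.012, -0.026], [0, 0, 0]], [42, [0.0015, -0.024, -0.026], [0, 0, 0]], [42, [0.0025, -0.034, -0.026], [0, 0, 0]], [42, [0.003, -0.038, -0.026], [0, 0, 0]], [42, [0.003, -0.042, -0.026], [0, 0, 0]], [42, [0.003, -0.042, -0.026], [0, 0, 0]], [42, [0.003, -0.042, -0.026], [0, 0, 0]]]'

```text
time: 32.2
tool_pos: [0.4626, -0.0466, -0.0121]
tool_rot: [0.0, 0.681, 0.732, 0.001]
contact_force: [1.3, 3.5, 4.0]
gripper_width: 0.579
grasp_force: 65.4
```

```bash
python3 - <<'E'
from jig import *
f=brep(.0241)
E
```

```text
tcp [ 0.4626 -0.0466 -0.0121] yaw 94.11 w 0.579 F [1.3 3.5 4. ] along 105.9 across -0.1
block along [ 86.1 133.4] across [-24.4  25.3] yaw 4.06 size [50.  47.7] top z (depth) 0.0573 assumed 0.057
```

The bottom is on the bed and about 3 mm of gap remains. I slide on until contact.

Request:
arm_command --rows '[[42, [0, -0.003, 0.001], [0, 0, 0]], [42, [0.0005, -0.006, 0.001], [0, 0, 0]], [42, [0.0005, -0.009, 0.001], [0, 0, 0]], [42, [0.001, -0.012, 0.001], [0, 0, 0]], [42, [0.001, -0.014, 0.001], [0, 0, 0]], [42, [0.001, -0.014, 0.001], [0, 0, 0]], [42, [0.001, -0.014, 0.001], [0, 0, 0]]]'

```text
time: 32.83
tool_pos: [0.4626, -0.0462, -0.012]
tool_rot: [-0.003, 0.682, 0.732, 0.004]
contact_force: [-0.5, 23.3, 7.4]
gripper_width: 0.577
grasp_force: 66.1
```

```bash
python3 - <<'E'
from jig import *
f=brep(.0241)
E
```

```text
tcp [ 0.4626 -0.0462 -0.012 ] yaw 94.06 w 0.577 F [-0.5 23.3  7.4] along 106.2 across -0.0
block along [ 85.9 133.4] across [-24.4  25.3] yaw 4.05 size [50.  47.5] top z (depth) 0.0575 assumed 0.0571
```

It holds at 23 N without moving, so it is in contact. I relax, release and look for a gap from above.

Request:
arm_command --rows '[[42, [0, 0.01, -0.003], [0, 0, 0]], [42, [0, 0.014, -0.003], [0, 0, 0]], [68, [0, 0.014, -0.003], [0, 0, 0]], [68, [0, 0.014, -0.003], [0, 0, 0]], [68, [0, 0.014, -0.003], [0, 0, 0]], [68, [0, 0.014, -0.003], [0, 0, 0]], [68, [0, 0.014, -0.003], [0, 0, 0]], [68, [0, 0.014, 0.13], [0, 0, 0]], [68, [0, 0.014, 0.26], [0, 0, 0]], [68, [0, 0.014, 0.38], [0, 0, 0]], [68, [0, 0.014, 0.38], [0, 0, 0]], [68, [0, 0.014, 0.38], [0, 0, 0]]]'

```text
time: 33.88
tool_pos: [0.4646, -0.0475, 0.1048]
tool_rot: [0.003, 0.681, 0.732, 0.001]
contact_force: [0.2, 0.1, -1.5]
gripper_width: 0.799
grasp_force: 0.0
```

```bash
python3 - <<'E'
from jig import *
s=monitor.state();t=np.array(s["tool_pos"])
f=brep(.057-.045-t[2])
g=f
# pile far end (top z .052) along central columns: gradient print
G=cv2.GaussianBlur(g["color"],(3,3),0).astype(int)
uv=lambda a,c,h:(lambda q:q[:2]/q[2])(g["mtx"]@(g["R"]@np.append(FOOT+D*a+N*c,h)+g["t"]))
print("pile end expected px",uv(.08,0,.052),"block near edge",uv(.08,0,.057),"far",uv(.13,0,.057))
for u in (230,280):
    v=int(uv(.08,0,.055)[1]); print(u,[(r,*G[r,u]) for r in range(v-8,v+10)])
sc=grab("scene");q=sc["mtx"]@(sc["R"]@np.append(FOOT+D*.09,.05)+sc["t"]);u,v=(q[:2]/q[2]).astype(int)
a=cv2.resize(sc["color"][v-35:v+35,u-45:u+45],None,fx=6,fy=6,interpolation=cv2.INTER_CUBIC);b=cv2.resize(g["color"][100:300,170:340],None,fx=1.47,fy=2.1)
b=cv2.resize(b,(250,420));save("g1.png",np.hstack([a,b]),1)
E
```

```text
tcp [ 0.4646 -0.0475  0.1048] yaw 94.11 w 0.799 F [ 0.2  0.1 -1.5] along 104.8 across -1.9
block along [ 81.6 132.2] across [-24.5  25.2] yaw -85.95 size [50.6 49.8] top z (depth) 0.0572 assumed 0.057
pile end expected px [252.03585962 233.3756321 ] block near edge [252.0283826  236.12496734] far [251.92288728 165.29106661]
230 [(227, np.int64(21), np.int64(41), np.int64(71)), (228, np.int64(21), np.int64(41), np.int64(72)), (229, np.int64(21), np.int64(41), np.int64(72)), (230, np.int64(20), np.int64(41), np.int64(71)), (231, np.int64(21), np.int64(42), np.int64(71)), (232, np.int64(21), np.int64(42), np.int64(72)), (233, np.int64(22), np.int64(42), np.int64(72)), (234, np.int64(34), np.int64(51), np.int64(76)), (235, np.int64(65), np.int64(74), np.int64(88)), (236, np.int64(103), np.int64(104), np.int64(104)), (237, np.int64(124), np.int64(121), np.int64(115)), (238, np.int64(129), np.int64(125), np.int64(117)), (239, np.int64(128), np.int64(124), np.int64(116)), (240, np.int64(128), np.int64(125), np.int64(116)), (241, np.int64(129), np.int64(125), np.int64(116)), (242, np.int64(1
[... 353 characters left out ...]
64(21), np.int64(43), np.int64(72)), (232, np.int64(20), np.int64(42), np.int64(72)), (233, np.int64(22), np.int64(42), np.int64(72)), (234, np.int64(38), np.int64(54), np.int64(77)), (235, np.int64(74), np.int64(82), np.int64(91)), (236, np.int64(110), np.int64(111), np.int64(109)), (237, np.int64(129), np.int64(125), np.int64(119)), (238, np.int64(132), np.int64(129), np.int64(121)), (239, np.int64(132), np.int64(129), np.int64(121)), (240, np.int64(132), np.int64(128), np.int64(121)), (241, np.int64(132), np.int64(128), np.int64(120)), (242, np.int64(132), np.int64(128), np.int64(119)), (243, np.int64(132), np.int64(128), np.int64(120)), (244, np.int64(132), np.int64(128), np.int64(120))]
```

View pics/g1.png

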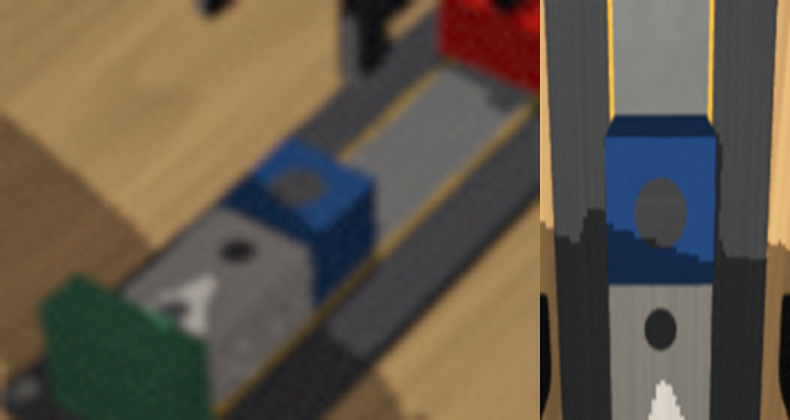

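The block sits against the pile with no visible seam ((262,205) in the left crop, direct blue-to-grey edge at (660,284)). Next is the block at (0.512, 0.356).

Request:
arm_command --rows '[[80, [0.1, 1, 0.1], [0, 0, 0.243]], [80, [0.1, 1, 0.1], [0, 0, 0.243]], [80, [0.1, 1, 0.1], [0, 0, 0.243]], [80, [0.1, 1, 0.1], [0, 0, 0.243]], [80, [0.1, 1, 0.1], [0, 0, 0.243]], [80, [0.1, 1, 0.1], [0, 0, 0.243]], [80, [0.1, 1, 0.1], [0, 0, 0.243]], [80, [0.1, 1, 0.1], [0, 0, 0.243]], [80, [0.1, 1, 0.1], [0, 0, 0.243]]]'

```text
time: 34.73
tool_pos: [0.4911, 0.2554, 0.1295]
tool_rot: [-0.001, 0.528, 0.849, -0.001]
contact_force: [0.6, -0.7, 0.1]
gripper_width: 0.932
grasp_force: 0.0
```

Request:
arm_command --rows '[[80, [0.064, 0.344, -0.1], [0, 0, 0]], [80, [0.064, 0.344, -0.1], [0, 0, 0]], [80, [0.064, 0.344, -0.1], [0, 0, 0]], [80, [0.064, 0.344, -0.1], [0, 0, 0]], [80, [0.064, 0.344, -0.1], [0, 0, 0]], [80, [0.064, 0.344, -0.1], [0, 0, 0]]]'

```text
time: 35.23
tool_pos: [0.5111, 0.3545, 0.1002]
tool_rot: [-0.0, 0.53, 0.848, -0.001]
contact_force: [-0.3, -0.8, 0.5]
gripper_width: 0.937
grasp_force: 0.0
```

```bash
python3 - <<'E'
from h import *
f,s=block()
E
```

```text
t 35.23 tcp [0.5111 0.3545 0.1002] yaw 115.92 F [-0.3 -0.8  0.5]
blue [  0.5102   0.3607  50.1972  48.7409 -64.0422] shift [-0.0027  0.0206] turn 0.0004
```

Request:
arm_command --rows '[[80, [-0.006, 0.014, -0.1], [0, 0, 0]], [80, [-0.006, 0.014, -0.22], [0, 0, 0]], [80, [-0.006, 0.014, -0.34], [0, 0, 0]], [80, [-0.006, 0.014, -0.431], [0, 0, 0]], [80, [-0.006, 0.014, -0.431], [0, 0, 0]], [42, [-0.006, 0.014, -0.431], [0, 0, 0]], [42, [-0.006, 0.014, -0.431], [0, 0, 0]], [42, [-0.006, 0.014, -0.431], [0, 0, 0]], [42, [-0.006, 0.014, -0.431], [0, 0, 0]], [42, [-0.006, 0.014, -0.431], [0, 0, 0]], [42, [-0.006, 0.014, -0.431], [0, 0, 0]], [42, [-0.006, 0.014, -0.431], [0, 0, 0]]]'

```text
time: 36.28
tool_pos: [0.5122, 0.3616, -0.0241]
tool_rot: [0.002, 0.53, 0.848, 0.002]
contact_force: [-0.1, -1.7, 6.9]
gripper_width: 0.58
grasp_force: 64.3
```

Request:
arm_command --rows '[[42, [0, 0, 0.13], [0, 0, 0]], [42, [0, 0, 0.26], [0, 0, 0]], [42, [0, 0, 0.39], [0, 0, 0]], [42, [0, 0, 0.5], [0, 0, 0]], [42, [-0.16, -1, 0.5], [0, 0, -0.243]], [42, [-0.16, -1, 0.5], [0, 0, -0.243]], [42, [-0.16, -1, 0.5], [0, 0, -0.243]], [42, [-0.16, -1, 0.5], [0, 0, -0.243]], [42, [-0.16, -1, 0.5], [0, 0, -0.243]], [42, [-0.16, -1, 0.5], [0, 0, -0.243]], [42, [-0.16, -1, 0.5], [0, 0, -0.243]], [42, [-0.16, -1, 0.5], [0, 0, -0.243]]]'

```text
time: 37.28
tool_pos: [0.4605, 0.0565, 0.1224]
tool_rot: [0.001, 0.683, 0.731, -0.001]
contact_force: [0.1, 0.4, -2.2]
gripper_width: 0.575
grasp_force: 64.0
```

Request:
arm_command --rows '[[42, [-0.0147, -0.1427, 0], [0, 0, 0]], [42, [-0.0147, -0.1427, 0], [0, 0, 0]], [42, [-0.0147, -0.1427, 0], [0, 0, 0]], [42, [-0.0147, -0.1427, -0.13], [0, 0, 0]], [42, [-0.0147, -0.1427, -0.26], [0, 0, 0]], [42, [-0.0147, -0.1427, -0.38], [0, 0, 0]], [42, [-0.0147, -0.1427, -0.42], [0, 0, 0]], [42, [-0.0147, -0.1427, -0.42], [0, 0, 0]], [42, [-0.0147, -0.1427, -0.42], [0, 0, 0]], [42, [-0.0147, -0.1427, -0.42], [0, 0, 0]]]'

```text
time: 38.12
tool_pos: [0.4591, 0.0183, -0.0018]
tool_rot: [0.001, 0.681, 0.732, 0.001]
contact_force: [0.1, 0.4, -2.7]
gripper_width: 0.579
grasp_force: 63.9
```

```bash
python3 - <<'E'
from jig import *
f=brep(.0241)
E
```

```text
tcp [ 0.4591  0.0183 -0.0018] yaw 94.18 w 0.579 F [ 0.1  0.4 -2.7] along 170.9 across -1.1
block along [151.1 198.5] across [-25.4  24.5] yaw 4.12 size [50.3 47.4] top z (depth) 0.0676 assumed 0.0673
```

Request:
arm_command --rows '[[42, [0, 0, -0.02], [0, 0, 0]], [42, [0, 0, -0.03], [0, 0, 0]], [42, [0, -0.012, -0.03], [0, 0, 0]], [42, [0.0005, -0.024, -0.03], [0, 0, 0]], [42, [0.0015, -0.034, -0.03], [0, 0, 0]], [42, [0.002, -0.038, -0.03], [0, 0, 0]], [42, [0.002, -0.042, -0.03], [0, 0, 0]], [42, [0.0025, -0.045, -0.03], [0, 0, 0]], [42, [0.0025, -0.048, -0.03], [0, 0, 0]], [42, [0.0025, -0.048, -0.03], [0, 0, 0]]]'

```text
time: 39.0
tool_pos: [0.4586, 0.0036, -0.0121]
tool_rot: [0.0, 0.681, 0.732, 0.001]
contact_force: [-0.2, 3.3, 3.4]
gripper_width: 0.582
grasp_force: 64.6
```

```bash
python3 - <<'E'
from jig import *
f=brep(.0241)
E
```

```text
tcp [ 0.4586  0.0036 -0.0121] yaw 94.11 w 0.582 F [-0.2  3.3  3.4] along 156.3 across 0.4
block along [136.4 183.8] across [-24.   25.7] yaw 4.1 size [50.2 47.4] top z (depth) 0.0573 assumed 0.057
```

Request:
arm_command --rows '[[42, [0, -0.003, 0.001], [0, 0, 0]], [42, [0, -0.006, 0.001], [0, 0, 0]], [42, [0.0005, -0.009, 0.001], [0, 0, 0]], [42, [0.0005, -0.009, 0.001], [0, 0, 0]], [42, [0.0005, -0.009, 0.001], [0, 0, 0]]]'

```text
time: 39.47
tool_pos: [0.4586, 0.0037, -0.012]
tool_rot: [-0.002, 0.681, 0.732, 0.002]
contact_force: [0.0, 15.6, 3.7]
gripper_width: 0.575
grasp_force: 64.9
```

```bash
python3 - <<'E'
from jig import *
f=brep(.0241)
E
```

```text
tcp [ 0.4586  0.0037 -0.012 ] yaw 94.11 w 0.575 F [ 0.  15.6  3.7] along 156.4 across 0.4
block along [136.3 183.5] across [-24.   25.8] yaw 4.09 size [50.2 47.2] top z (depth) 0.0574 assumed 0.0571
```

Contact at 16 N, and the far edge is exactly 50 mm on from the first block. I release, rise and go for the last block at (0.514, -0.345).

Request:
arm_command --rows '[[42, [0, 0.008, -0.003], [0, 0, 0]], [42, [0, 0.01, -0.003], [0, 0, 0]], [68, [0, 0.01, -0.003], [0, 0, 0]], [68, [0, 0.01, -0.003], [0, 0, 0]], [68, [0, 0.01, -0.003], [0, 0, 0]], [68, [0, 0.01, -0.003], [0, 0, 0]], [68, [0, 0.01, -0.003], [0, 0, 0]], [68, [0, 0.01, 0.13], [0, 0, 0]], [68, [0, 0.01, 0.26], [0, 0, 0]], [68, [0, 0.01, 0.38], [0, 0, 0]], [68, [0, 0.01, 0.38], [0, 0, 0]], [68, [0, 0.01, 0.38], [0, 0, 0]]]'

```text
time: 40.52
tool_pos: [0.4605, 0.0033, 0.1047]
tool_rot: [0.003, 0.681, 0.732, 0.002]
contact_force: [0.6, -0.1, 0.0]
gripper_width: 0.798
grasp_force: 0.0
```

```bash
python3 - <<'E'
from jig import *
s=monitor.state();t=np.array(s["tool_pos"])
f=brep(.057-.045-t[2])
t=grab("top")
for c in cont(t,'blue'):
    r=rect(t,c,.045)
    if -.6<r[1]<.6 and .3<r[0]<.8: print(np.round(r,3))
E
```

```text
tcp [0.4605 0.0033 0.1047] yaw 94.11 w 0.798 F [ 0.6 -0.1  0. ] along 155.8 across -1.5
block along [ 81.3 181.9] across [-24.4  25.7] yaw -85.58 size [100.9  50. ] top z (depth) 0.0572 assumed 0.057
```

The two blocks measure 100.6 mm together, so there is no gap. The third block wasn't seen from the top, either hidden by the arm or knocked. I move toward it and look.

Request:
arm_command --rows '[[80, [0, 0, 0.13], [0, 0, 0]], [80, [0.184, -1, 0.3], [0, 0, 0.13]], [80, [0.184, -1, 0.3], [0, 0, 0.13]], [80, [0.184, -1, 0.3], [0, 0, 0.13]], [80, [0.184, -1, 0.3], [0, 0, 0.13]], [80, [0.184, -1, 0.3], [0, 0, 0.13]], [80, [0.184, -1, 0.3], [0, 0, 0.13]], [80, [0.184, -1, 0.3], [0, 0, 0.13]], [80, [0.184, -1, 0.3], [0, 0, 0.13]], [80, [0.184, -1, 0.3], [0, 0, 0.13]], [80, [0.184, -1, 0.3], [0, 0, 0.13]]]'

```text
time: 41.53
tool_pos: [0.5124, -0.2965, 0.1889]
tool_rot: [-0.002, 0.604, 0.797, 0.0]
contact_force: [0.7, 0.8, -0.8]
gripper_width: 0.938
grasp_force: 0.0
```

```bash
python3 - <<'E'
from jig import *
f,s=block()
t=grab("top")
for n,F in(("top",t),("scene",grab("scene"))):
  for c in cont(F,'blue'):
    r=rect(F,c,.045)
    if -.6<r[1]<.6 and .3<r[0]<.8: print(n,np.round(r,3))
for c in cont(f,'turq',300): print('turq',np.round(rect(f,c,.045),3))
E
```

```text
t 41.53 tcp [ 0.5124 -0.2965  0.1889] yaw 105.7 F [ 0.7  0.8 -0.8]
blue [  0.5114  -0.3424  50.8227  48.0736 -74.2305] shift [-0.0034 -0.1528] turn 0.0008
top [ 4.6100e-01 -2.3000e-02  9.7297e+01  4.6909e+01 -8.5602e+01]
scene [  0.526  -0.353  66.327  65.022 -72.895]
scene [ 4.66000e-01 -2.40000e-02  1.26258e+02  7.14100e+01 -8.51750e+01]
turq [ 0.517 -0.436 62.755 57.515 67.022]
```

The block is unmoved at (0.5114, -0.3424), yaw 105.8°, and the turquoise cube is 98 mm away. I grip the block.

Request:
arm_command --rows '[[80, [-0.008, -0.152, 0], [0, 0, 0]], [80, [-0.008, -0.152, -0.1], [0, 0, 0]], [80, [-0.008, -0.152, -0.23], [0, 0, 0]], [80, [-0.008, -0.152, -0.36], [0, 0, 0]], [80, [-0.008, -0.152, -0.48], [0, 0, 0]], [80, [-0.008, -0.152, -0.6], [0, 0, 0]], [80, [-0.008, -0.152, -0.7], [0, 0, 0]], [80, [-0.008, -0.152, -0.731], [0, 0, 0]], [80, [-0.008, -0.152, -0.731], [0, 0, 0]], [80, [-0.008, -0.152, -0.731], [0, 0, 0]]]'

```text
time: 42.52
tool_pos: [0.5115, -0.3412, -0.0269]
tool_rot: [0.0, 0.603, 0.798, 0.0]
contact_force: [0.5, -0.4, 0.3]
gripper_width: 0.935
grasp_force: 0.0
```

Request:
arm_command --rows '[[42, [0, 0, 0], [0, 0, 0]], [42, [0, 0, 0], [0, 0, 0]], [42, [0, 0, 0], [0, 0, 0]], [42, [0, 0, 0], [0, 0, 0]], [42, [0, 0, 0], [0, 0, 0]], [42, [0, 0, 0], [0, 0, 0]]]'

```text
time: 43.02
tool_pos: [0.5128, -0.3434, -0.0245]
tool_rot: [0.002, 0.603, 0.798, -0.0]
contact_force: [-0.1, 1.0, 5.2]
gripper_width: 0.575
grasp_force: 63.8
```

Request:
arm_command --rows '[[42, [0, 0, 0.13], [0, 0, 0]], [42, [0, 0, 0.26], [0, 0, 0]], [42, [0, 0, 0.39], [0, 0, 0]], [42, [0, 0, 0.5], [0, 0, 0]], [42, [-0.17, 1, 0.5], [0, 0, -0.13]], [42, [-0.17, 1, 0.5], [0, 0, -0.13]], [42, [-0.17, 1, 0.5], [0, 0, -0.13]], [42, [-0.17, 1, 0.5], [0, 0, -0.13]], [42, [-0.17, 1, 0.5], [0, 0, -0.13]], [42, [-0.17, 1, 0.5], [0, 0, -0.13]], [42, [-0.17, 1, 0.5], [0, 0, -0.13]], [42, [-0.17, 1, 0.5], [0, 0, -0.13]]]'

```text
time: 44.02
tool_pos: [0.4581, -0.0372, 0.1219]
tool_rot: [-0.001, 0.68, 0.733, 0.001]
contact_force: [0.1, 0.1, -4.3]
gripper_width: 0.583
grasp_force: 64.6
```

Request:
arm_command --rows '[[42, [-0.02, 0.352, 0], [0, 0, 0]], [42, [-0.02, 0.352, 0], [0, 0, 0]], [42, [-0.02, 0.352, 0], [0, 0, 0]], [42, [-0.02, 0.352, 0], [0, 0, 0]], [42, [-0.02, 0.352, 0], [0, 0, 0]], [42, [-0.02, 0.352, -0.13], [0, 0, 0]], [42, [-0.02, 0.352, -0.26], [0, 0, 0]], [42, [-0.02, 0.352, -0.38], [0, 0, 0]], [42, [-0.02, 0.352, -0.42], [0, 0, 0]], [42, [-0.02, 0.352, -0.42], [0, 0, 0]], [42, [-0.02, 0.352, -0.42], [0, 0, 0]], [42, [-0.02, 0.352, -0.42], [0, 0, 0]]]'

```text
time: 45.02
tool_pos: [0.4559, 0.063, -0.0018]
tool_rot: [0.001, 0.682, 0.732, 0.001]
contact_force: [-0.1, -0.6, -3.8]
gripper_width: 0.578
grasp_force: 64.4
```

```bash
python3 - <<'E'
from jig import *
f=brep(.0245)
E
```

```text
tcp [ 0.4559  0.063  -0.0018] yaw 94.05 w 0.578 F [-0.1 -0.6 -3.8] along 215.7 across -1.1
block along [196.3 242.5] across [-25.4  24.4] yaw 4.6 size [50.1 46.4] top z (depth) 0.068 assumed 0.0677
```

Request:
arm_command --rows '[[42, [0, 0, -0.02], [0, 0, 0]], [42, [0, 0, -0.03], [0, 0, 0]], [42, [0, -0.01, -0.03], [0, 0, 0]], [42, [0.0005, -0.018, -0.03], [0, 0, 0]], [42, [0.001, -0.022, -0.03], [0, 0, 0]], [42, [0.001, -0.025, -0.03], [0, 0, 0]], [42, [0.0015, -0.028, -0.03], [0, 0, 0]], [42, [0.0015, -0.031, -0.03], [0, 0, 0]], [42, [0.002, -0.034, -0.03], [0, 0, 0]], [42, [0.002, -0.034, -0.03], [0, 0, 0]]]'

```text
time: 45.9
tool_pos: [0.4547, 0.0542, -0.0124]
tool_rot: [-0.001, 0.681, 0.732, 0.001]
contact_force: [-1.3, 4.9, -1.3]
gripper_width: 0.573
grasp_force: 64.9
```

```bash
python3 - <<'E'
from jig import *
f=brep(.0245)
E
```

```text
tcp [ 0.4547  0.0542 -0.0124] yaw 94.08 w 0.573 F [-1.3  4.9 -1.3] along 207.0 across 0.7
block along [187.5 233.9] across [-23.8  26.1] yaw 4.09 size [50.1 46.5] top z (depth) 0.0574 assumed 0.0571
```

Contact is starting at 5 N. I press a little more to close the seams, then read the force.

Request:
arm_command --rows '[[42, [0.0015, -0.004, -0.002], [0, 0, 0]], [42, [0.0015, -0.008, -0.002], [0, 0, 0]], [42, [0.0015, -0.01, -0.002], [0, 0, 0]], [42, [0.0015, -0.01, -0.002], [0, 0, 0]], [42, [0.0015, -0.01, -0.002], [0, 0, 0]]]'

```text
time: 46.37
tool_pos: [0.4548, 0.0545, -0.0123]
tool_rot: [-0.003, 0.682, 0.732, 0.003]
contact_force: [-4.3, 19.0, 5.9]
gripper_width: 0.576
grasp_force: 65.7
```

Request:
arm_command --rows '[[42, [0, 0.01, 0], [0, 0, 0]], [42, [0, 0.013, 0], [0, 0, 0]], [68, [0, 0.013, 0], [0, 0, 0]], [68, [0, 0.013, 0], [0, 0, 0]], [68, [0, 0.013, 0], [0, 0, 0]], [68, [0, 0.013, 0], [0, 0, 0]], [68, [0, 0.013, 0], [0, 0, 0]], [68, [0, 0.013, 0.13], [0, 0, 0]], [68, [0, 0.013, 0.26], [0, 0, 0]], [68, [0, 0.013, 0.42], [0, 0, 0]], [68, [0, 0.013, 0.5], [0, 0, 0]], [68, [0, 0.013, 0.5], [0, 0, 0]]]'

```text
time: 47.37
tool_pos: [0.4602, 0.0541, 0.1454]
tool_rot: [0.006, 0.681, 0.732, 0.005]
contact_force: [1.3, 0.4, -0.3]
gripper_width: 0.792
grasp_force: 0.0
```

```bash
python3 - <<'E'
from jig import *
s=monitor.state();t=np.array(s["tool_pos"])
f=brep(.057-.045-t[2])
save("w9.png",f["color"],1.2)
# rib: dark points from depth z>.07 in lane near jaw
Q=pts(f);P=(Q[...,:2]-FOOT);a=P@D;n=P@N
m=(Q[...,2]>.075)&(Q[...,2]<.1)&(a>.24)&(a<.32)&(abs(n)<.03)
print("rib px",m.sum(),"along",np.percentile(a[m],[3,97]),"across",np.percentile(n[m],[3,97]),"z",np.median(Q[m][:,2]))
for c in cont(f,'red',100):
    p=np.array([ray(f,u,v,.052)[:2] for u,v in c[:,0].astype(float)])-FOOT;print("red along",np.percentile(p@D,[2,98]).round(4),"across",np.percentile(p@N,[2,98]).round(4))
E
```

```text
tcp [0.4602 0.0541 0.1454] yaw 94.11 w 0.792 F [ 1.3  0.4 -0.3] along 206.5 across -4.8
block along [ 81.5 232. ] across [-24.5  25.7] yaw -85.69 size [150.7  50. ] top z (depth) 0.0572 assumed 0.057
rib px 1034 along [0.26351295 0.29142982] across [-0.00675709  0.006776  ] z 0.08810675812833546
red along [0.2618 0.2914] across [-0.0349 -0.0075]
red along [0.2626 0.2913] across [0.008  0.0348]
```

View pics/w9.png

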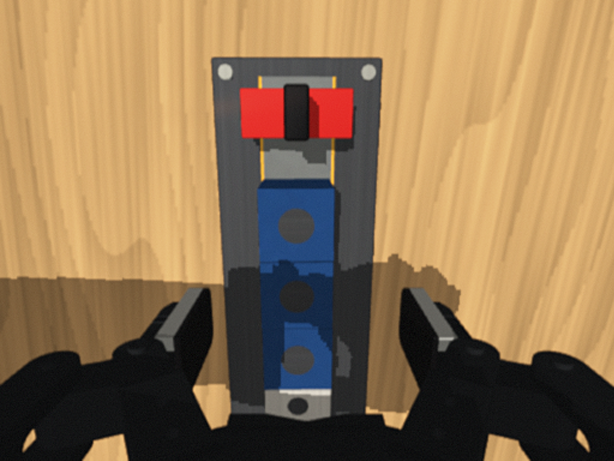

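The three blocks measure 150.7 mm end to end, seams closed, at (296,225), (296,295) and (298,360). The jaw at (297,112) is still clear of them. I now pinch the rib (along 0.279 m, across 0).

Request:
arm_command --rows '[[45, [-0.018, 0.24, 0], [0, 0, 0]], [45, [-0.018, 0.24, 0], [0, 0, 0]], [45, [-0.018, 0.24, 0], [0, 0, 0]], [45, [-0.018, 0.24, -0.1], [0, 0, 0]], [45, [-0.018, 0.24, -0.2], [0, 0, 0]], [45, [-0.018, 0.24, -0.28], [0, 0, 0]], [45, [-0.018, 0.24, -0.28], [0, 0, 0]]]'

```text
time: 48.0
tool_pos: [0.4438, 0.1255, 0.0455]
tool_rot: [-0.004, 0.681, 0.732, -0.005]
contact_force: [-0.7, 0.3, -1.2]
gripper_width: 0.527
grasp_force: 0.0
```

```bash
python3 - <<'E'
from jig import *
s=monitor.state();f=grab("wrist");t=np.array(s["tool_pos"]);print(t,s["gripper_width"],s["contact_force"],(t[:2]-FOOT)@D,(t[:2]-FOOT)@N)
Q=pts(f);P=(Q[...,:2]-FOOT);a=P@D;n=P@N
m=(Q[...,2]>.082)&(Q[...,2]<.093)&(a>.22)&(a<.32)&(abs(n)<.015)
print("rib",m.sum(),np.percentile(a[m],[3,97]),np.percentile(n[m],[3,97]))
E
```

```text
[0.44378524 0.12550852 0.04552472] 0.5271700881458895 [-0.73848857  0.33240042 -1.18251393] 0.2788878553591976 0.006476122719634127
rib 2229 [0.26412399 0.29207109] [-0.00635243  0.00662351]
```

Request:
arm_command --rows '[[45, [0, 0, 0], [0, 0, 0]], [45, [0, 0, 0], [0, 0, 0]], [45, [0, 0, 0], [0, 0, 0]], [45, [0, 0, -0.04], [0, 0, 0]], [45, [0, 0, -0.08], [0, 0, 0]], [45, [0, 0, -0.08], [0, 0, 0]]]'

```text
time: 48.55
tool_pos: [0.4482, 0.1262, 0.0268]
tool_rot: [-0.001, 0.681, 0.732, -0.001]
contact_force: [-1.6, -0.6, -0.2]
gripper_width: 0.527
grasp_force: 0.0
```

Request:
arm_command --rows '[[8, [0, 0, 0], [0, 0, 0]], [8, [0, 0, 0], [0, 0, 0]], [8, [0, 0, 0], [0, 0, 0]], [8, [0, 0, 0], [0, 0, 0]], [8, [0, 0, 0], [0, 0, 0]], [8, [0, 0, 0], [0, 0, 0]], [8, [0, 0, 0], [0, 0, 0]]]'

```text
time: 49.13
tool_pos: [0.4507, 0.1265, 0.0296]
tool_rot: [0.001, 0.681, 0.732, 0.001]
contact_force: [2.4, 0.2, 1.2]
gripper_width: 0.15
grasp_force: 62.6
```

The rib is pinched. I slide the jaw 30 mm, then creep to contact.

Request:
arm_command --rows '[[8, [0.0015, -0.02, 0], [0, 0, 0]], [8, [0.003, -0.04, 0], [0, 0, 0]], [8, [0.0045, -0.06, 0], [0, 0, 0]], [8, [0.006, -0.08, 0], [0, 0, 0]], [8, [0.007, -0.095, 0], [0, 0, 0]], [8, [0.007, -0.1, 0], [0, 0, 0]], [8, [0.007, -0.1, 0], [0, 0, 0]], [8, [0.007, -0.1, 0], [0, 0, 0]]]'

```text
time: 49.8
tool_pos: [0.4529, 0.0954, 0.0296]
tool_rot: [0.001, 0.681, 0.732, 0.0]
contact_force: [3.5, -0.3, 5.7]
gripper_width: 0.154
grasp_force: 63.2
```

Request:
arm_command --rows '[[8, [0.0005, -0.004, 0], [0, 0, 0]], [8, [0.0005, -0.008, 0], [0, 0, 0]], [8, [0.001, -0.012, 0], [0, 0, 0]], [8, [0.001, -0.014, 0], [0, 0, 0]], [8, [0.001, -0.014, 0], [0, 0, 0]], [8, [0.001, -0.014, 0], [0, 0, 0]]]'

```text
time: 50.3
tool_pos: [0.4529, 0.0951, 0.0296]
tool_rot: [-0.002, 0.682, 0.732, 0.003]
contact_force: [3.5, 16.1, 4.9]
gripper_width: 0.151
grasp_force: 63.1
```

Contact with the last block at 16 N. I relax, release and rise to verify.

Request:
arm_command --rows '[[8, [0, 0.006, 0], [0, 0, 0]], [8, [0, 0.009, 0], [0, 0, 0]], [45, [0, 0.009, 0], [0, 0, 0]], [45, [0, 0.009, 0], [0, 0, 0]], [45, [0, 0.009, 0], [0, 0, 0]], [45, [0, 0.009, 0], [0, 0, 0]], [45, [0, 0.009, 0.1], [0, 0, 0]], [45, [0, 0.009, 0.22], [0, 0, 0]], [45, [0, 0.009, 0.35], [0, 0, 0]], [45, [0, 0.009, 0.45], [0, 0, 0]], [45, [0, 0.009, 0.5], [0, 0, 0]], [45, [0, 0.009, 0.5], [0, 0, 0]]]'

```text
time: 51.3
tool_pos: [0.4545, 0.0948, 0.1836]
tool_rot: [0.003, 0.681, 0.732, 0.003]
contact_force: [0.8, -1.2, 0.1]
gripper_width: 0.528
grasp_force: 0.0
```

```bash
python3 - <<'E'
from jig import *
s=monitor.state();t=np.array(s["tool_pos"])
f=brep(.057-.045-t[2])
for c in cont(f,'red',100):
    p=np.array([ray(f,u,v,.052)[:2] for u,v in c[:,0].astype(float)])-FOOT;print("red along",np.percentile(p@D,[2,98]).round(4))
sc=grab("scene");q=sc["mtx"]@(sc["R"]@np.append(FOOT+D*.14,.04)+sc["t"]);u,v=(q[:2]/q[2]).astype(int)
a=cv2.resize(sc["color"][v-60:v+60,u-80:u+80],(400,300),interpolation=cv2.INTER_CUBIC);b=cv2.resize(f["color"],(400,300))
save("fin.png",np.hstack([a,b]))
E
```

```text
tcp [0.4545 0.0948 0.1836] yaw 94.11 w 0.528 F [ 0.8 -1.2  0.1] along 247.5 across -2.1
block along [ 81.7 230.2] across [-24.5  25.6] yaw -85.69 size [148.8  49.9] top z (depth) 0.0572 assumed 0.057
red along [0.2307 0.2652]
```

View pics/fin.png

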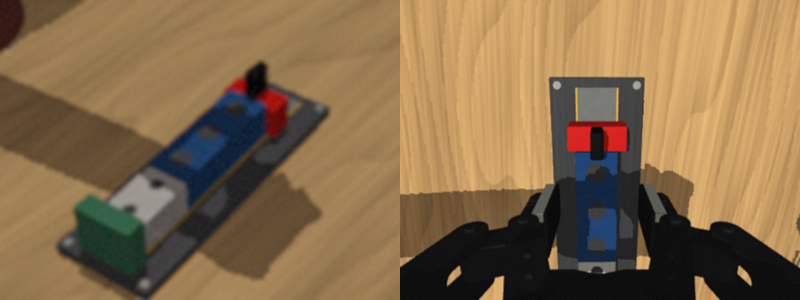

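The final picture shows the pile at (148,195) against the stop, three blocks in a row up to (240,105), and the red jaw at (262,110) touching the last one. The gripper is clear, so I hand the job in.

```bash
python3 -c "
from plant import manip; print(manip.job_done())"
```

```text
the job is handed in; nothing more can be done
None
```

The jig is loaded and the job handed in: four blanks piled flush at the stop, three blue blocks in a row with no measurable gap, and the jaw slid up last until it touched the third block; the jar, screwdriver, hammer and turquoise cube were left alone.

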